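Light-up test of a filament carrier

TASK

Take the small filament carrier standing on the bench and press it into the empty spring clip on the sloping panel of the tester until it clicks fully home. Then switch the test supply on: push the switch knob in, turn it clockwise past its safety stop to the end, and let it spring back out. Force neither of them, and leave the other things on the bench where they are.

Things in the scene. Friction and masses are not known exactly. Their poses are not given: they have to be found in the camera images.
- carrier_mid (a point): Centre of the small filament carrier, loose on the bench: a grooved aluminium block 50 mm long (x), 36 wide (y), 18 high, with an upright black grip fin in the middle of its top, 34 mm long (x), 10 thick (y), 36 tall; 54 mm high in all. Yellow filaments lie beside the fin. This point is 27 mm above its underside; z up through the fin. Both ends are alike: it fits either way round.
- carrier: The same small carrier, about 120 g (varies by a third); origin at the centre of its underside, axes as for its centre. A groove 9 mm high and 3 mm deep runs along each long side, from 5 to 14 mm above the underside.
- clip_station: Place of the empty spring clip on the tester's sloping panel, any of three in the row. Origin: middle of the station, level with the clip's floor, where the carrier's underside ends up. z: square out of the panel, leaning 30 degrees back towards the robot; x: up the slope, as the carrier's long side must lie; y: left along the row. Fixed.
- clip_mount: The empty clip's slotted plate (origin at bench height). The clip is clamped on it up to 7 mm left or right of the station's middle (along y); how far is not measured: see it or feel for it. Its cheeks stand 19 mm left and right of the clip's own middle, flared over the top 5 mm to 23 mm, 18 mm high; end stops 10 mm high. Play: 1 mm each side, 1.5 mm each end.
- ball_left (a joint): Sprung ball in the clip's cheek at +y, 12 mm across, half-way along, centred 9 mm above the floor, 3 mm out of the cheek. Value: m pressed back; 0 fully out, about 0.0005 once snapped into the groove of a seated carrier, 0.002 to 0.003 half-way. A carrier first rests on the balls, underside about 13 mm above the floor; about 15 N presses it past both, then they draw it down.
- ball_right (a joint): The same for the ball at -y.
- clip_full_a: One of the two clips that hold a carrier already; same clip and fin as the empty one, fixed. The clips' centres are 80 mm apart along the row. Origin: at bench height under the clip.
- clip_full_b: The other filled clip.
- switch_grip (a point): The tester's push-to-turn supply switch, on the panel to the right of the clips: a black knob, grip bar 44 mm long (x), 12 thick (y), 32 tall, on a round skirt 44 mm across, with a white line on the bar. This point is on the knob's axis, half-way up the bar: 16 mm above the skirt, 34 mm off the panel; z: the axis, out of the panel. The bar turns with the knob.
- switch (a joint): Turn of the knob, rad, clockwise as seen facing the panel: 0 to 0.15 off, 1.2 (end stop) on. A lug on the skirt meets a steel safety gate at about 0.28 and passes beneath it only while the knob is pushed in; from about 0.72 it is past. The knob stays where it is turned.
- gate: The switch's safety gate: a small steel bracket, 17 mm high, that stands 25 to 41 mm from the knob's axis on the side towards the clips; the lug runs beneath its arm, 11 mm above the panel, when the knob is pushed in. Origin: on the knob's axis at the panel; axes as the clip station's. It must not be strained with more than 40 N.
- switch_stem (a joint): How far the knob is pushed in, m: 0 out (rest), 0.007 fully in. Sprung: about 5 N to start, 11 N fully in. The lug passes the gate when it is in by more than 0.0045; once past the gate it comes back out by itself when let go.
- console: The tester: a white desk-type case 400 mm wide, 270 mm deep, front edge 45 mm high, its panel rising away from the robot at 30 degrees to a flat top 163 mm high. Fixed. Origin under its middle; -x is its front.
- long_carrier: Bystander: a carrier of the larger kind, 84 by 56 mm, fin 60 mm long and 14 mm thick. It does not belong in these clips. Origin at its underside.
- stem_stand: Bystander: a glass lamp stem on a round steel foot 44 mm across, 110 mm tall. Origin at its underside.
- loupe: Bystander: a black eye loupe, 44 mm across, 36 mm tall. Origin at its underside.
- tweezers: Bystander: steel tweezers lying flat, 130 mm long.
- screwdriver: Bystander: a screwdriver lying flat, 160 mm long.
- spirit_bottle: Bystander: a brown glass bottle, 60 mm across, 150 mm tall. Origin at its underside.
- reject_bin: Bystander: a small open grey bin, 130 by 100 by 50 mm. Origin at its underside.
Not all that is in view belongs to the job. Leave any pink or purple look-alike of the carrier alone.

How it is judged:
By the outcome, as a careful person would: the job done as asked, in the order asked, and still so for the second after the job is handed in, with the robot touching nothing.
It also fails if it takes over 58 s, if anything falls off the work surface, if the arm or the gripper's body presses on something with over 40 N, if the wrist force passes 120 N, or if a joint passes its speed limit or range.

ROBOT

A 6-joint arm with a two-finger parallel gripper is mounted at the origin on the work surface. World frame = base frame: x ahead of the robot, y to its left, z up, the work surface at z = 0. Lengths are in mm, angles in rad, forces in N, time in s.
With the tool pointing down it reaches from about 275 to 975 mm from the base axis. Payload 8.4 kg.
Tool frame: the origin (TCP) lies midway between the tips of the shut fingers; the grasp point (between the pads) lies 19 mm behind it; x points along the fingers, y is the direction in which the jaws open and shut, and the axes are right-handed (so a half turn about x gives the same grasp; the last joint's range is limited). The gripper opens to 92 mm and grips with 3 to 60 N. Pads are 20 mm wide; open, the fingers measure 128 mm over their backs; the gripper's body (75 mm by 189 mm) begins 69 mm behind the grasp point.
Start: joints at [1.173, 0.353, 1.633, -0, 1.155, -0.002], TCP at [240.965, 576.683, 214.583] pointing down, gripper open.
Joint ranges: [-2.63, 2.63], [-0.92, 2.1], [0.06, 2.66], [-1.3, 4.44], [0, 2.69], [-3.02, 3.02]. Speed limits (rad/s): [2.22, 2.22, 2.79, 3.14, 3.14, 3.14].

INTERFACE

Orientations are given as a unit quaternion [w, x, y, z].
In Python, from plant import bot gives the robot as it stands.
- The arm moves only by the tool carry_out, never from a script. Its argument "targets" is a list of rows, each an object of numbers: "tx", "ty", "tz": the shift along the tool's x, y, z in units of 30 mm (1.0 is 30 mm); "rx", "ry", "rz": the turn, a rotation vector about the tool's x, y, z in units of 5 degrees (1.0 is 5 degrees); "fingers": the closure, from -1 (fully open) to 1 (shut). A call has exactly 5 rows; each row shifts and turns the commanded pose from where the row before left it, along the tool's axes as they then stand; what a row does not reach is not made up. A row lasts 1/10 s, in which the tool goes at most 50 mm and 8.59 degrees, less where a joint would pass 70% of its speed; a pose out of reach is approached as far as the arm can. A call is refused whole if a number of a shift passes 1 or a number of a turn 1, either way. A call with a gripper value outside its range is refused whole. The fingers move at their own pace and stop on an object; the grip force is fixed at half the most. Time passes only in rows, so rows that do not move let the fingers close, or fill a call up. It gives the time, the measured TCP pose, the force and the opening at its end, in the units of the state.
- bot.observe(): the state, without advancing time (a new reading comes with each control period).
- bot.read_camera(name): name is "scene" or "top" or "wrist"; returns the picture (384x512x3 uint8, red, green, blue); there is no depth.
- bot.camera_model(name): a dict with "K" (3x3 intrinsics, pixels), "distortion" ([k1, k2, p1, p2, k3] as OpenCV has them; the pictures are not rectified), "pose" (4x4, takes a point from camera to world coordinates). Camera axes: x right, y up, looking along -z (the intrinsics and any distortion apply to the point x, -y, -z); pixel columns grow to the right and rows downward; lengths in mm; the calibration is good to about 2 mm. A picture is of the moment at which its call begins: read the wrist's pose just before it. camera_model takes no time and is no camera call; for the wrist camera it gives the pose at the moment of the call.
- bot.close_job(): hands the job in, once; it reports no verdict.
The state is a dict: "t": time; "joints": joint angles; "dq": joint speeds; "joint_efforts": joint torques, N m; "eef_pos": TCP position; "tool_rot": TCP orientation; "wrist_force": force on the tool from outside, world axes, zero at the start; "torque": the same for the moment, N m; "gripper_width": opening from 0.0 (shut) to 1.0 (fully open).
Only numpy, scipy, OpenCV 4.12 (cv2) and the standard library are available. Lean on these libraries where they do the work, as an engineer would, in place of code of your own. Each camera call takes 0.05 s, during which the arm holds its last target. There are 200 camera calls.

## Working session

There is one attempt and no reset: what is moved stays moved. The work goes in short steps, Python scripts to look and compute and a tool call to move; the robot and the scene stay as the last step left them, time stands still between calls to the robot, and variables do not carry over. Pictures are saved under pics/ and viewed, about 8 in all and at most 12, crops included, and the job is handed in when it is done.

Besides the shell and the picture viewer there is one more tool, called after "Request:" by a JSON object that holds its "api" and its "payload". carry_out: Moves the arm, as the interface text tells. Its arguments: {"type":"object","properties":{"targets":{"type":"array"}},"required":["targets"]}

```bash
ls; mkdir -p pics
cat > h.py <<'E'
import numpy as np, cv2
from scipy.spatial.transform import Rotation as R
from plant import bot
def snap(name,fn,crop=None,scale=1):
    m=bot.camera_model(name); im=bot.read_camera(name)[:,:,::-1].copy()
    cv2.imwrite('pics/raw_'+fn,im); np.savez('pics/'+fn[:-4]+'.npz',**{k:np.array(m[k]) for k in ('K','distortion','pose')})
    view(fn,crop,scale)
def view(fn,crop=None,scale=1,out=None):
    im=cv2.imread('pics/raw_'+fn)
    if crop: a,b,c,d=crop; im=im[b:d,a:c]
    cv2.imwrite('pics/'+(out or fn),cv2.resize(im,None,fx=scale,fy=scale,interpolation=cv2.INTER_CUBIC))
def ray(fn,uv):
    m=np.load('pics/'+fn[:-4]+'.npz')
    p=cv2.undistortPoints(np.array([[uv]],float),m['K'],m['distortion'])[0,0]
    d=m['pose'][:3,:3]@np.array([p[0],-p[1],-1]); return m['pose'][:3,3],d/np.linalg.norm(d)
def onplane(fn,uv,n,c):
    o,d=ray(fn,uv); n=np.array(n,float); return o+d*((c-n@o)/(n@d))
def proj(fn,P):
    m=np.load('pics/'+fn[:-4]+'.npz'); T=np.linalg.inv(m['pose'])
    q=(T[:3,:3]@np.array(P,float).reshape(-1,3).T).T+T[:3,3]; q=q*[1,-1,-1]
    return cv2.projectPoints(q,np.zeros(3),np.zeros(3),m['K'],m['distortion'])[0][:,0]
E
python3 - <<'E'
from h import *
snap('scene','s0.png',None,1.5); snap('top','t0.png',None,1.5)
s=bot.observe(); print(s)
for n in('scene','top'): print(n,np.array(bot.camera_model(n)['pose']).round(2).tolist())
E
```

```text
pics
{'t': 0.1, 'joints': array([ 1.17256698e+00,  3.53593594e-01,  1.63404600e+00, -1.93936453e-06,
        1.15518170e+00, -2.39977188e-03]), 'dq': array([-0.00058552, -0.00244539, -0.00407733,  0.00088699, -0.00180857,
       -0.00148331]), 'joint_efforts': array([ 3.69882800e-04, -5.94900978e+01, -3.34926510e+01,  6.97025517e-02,
        1.84957730e-02, -5.08671326e-05]), 'eef_pos': array([240.8155911 , 576.27252297, 213.93546478]), 'tool_rot': array([ 0.69321725,  0.13860893,  0.69338889, -0.13946058]), 'wrist_force': array([-0.38947319,  0.04040762, -0.41845296]), 'torque': array([-0.01750417,  0.00532067,  0.03718202]), 'gripper_width': 1.0034477928893177}
scene [[0.82, -0.34, 0.46, 1013.39], [0.57, 0.46, -0.68, -730.12], [0.02, 0.82, 0.57, 688.16], [0.0, 0.0, 0.0, 1.0]]
top [[0.03, 0.99, -0.11, 360.23], [-1.0, 0.03, 0.01, 12.32], [0.02, 0.11, 0.99, 1583.41], [0.0, 0.0, 0.0, 1.0]]
```

View pics/s0.png

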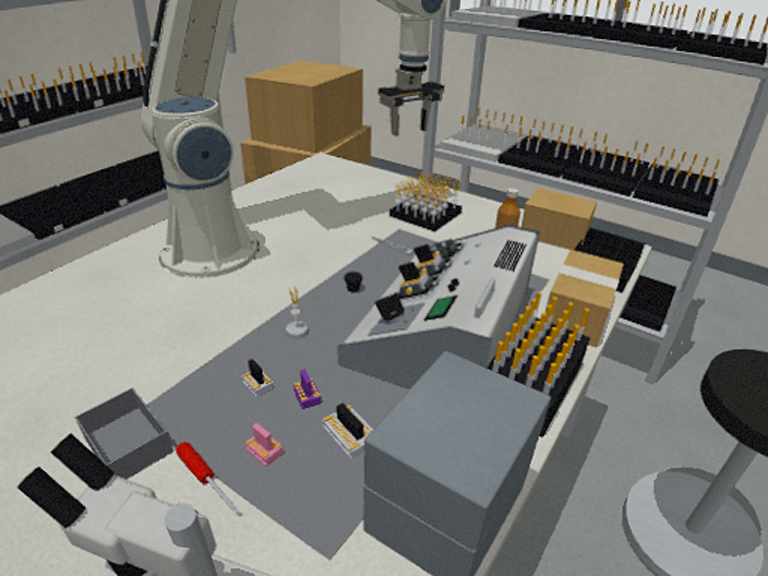

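View pics/t0.png

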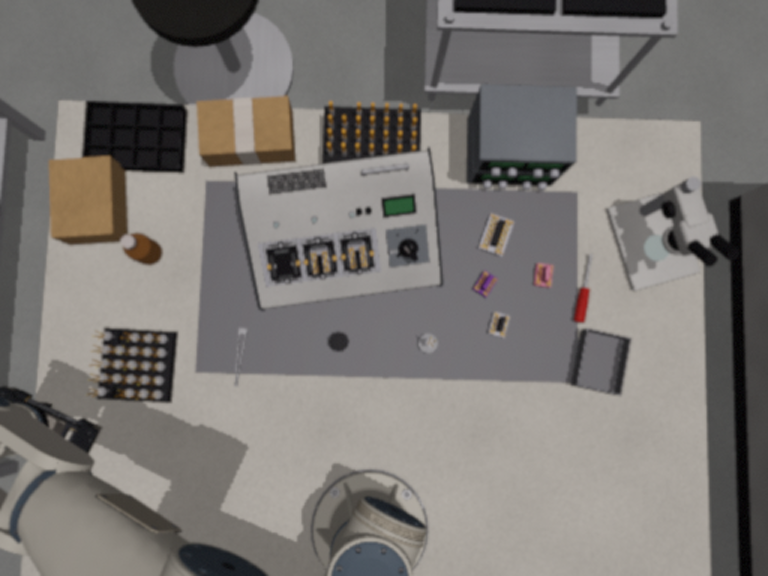

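Run:
```python
from h import *
f='t0.png'
Z=[0,0,1]
for n,uv,z in [('carrier fin top',(499,322),54),('sw',(407,248),0),('stem',(428,343),0),('loupe',(338,342),36),('long',(497,232),60),('con TL',(237,174),163),('con TR',(430,151),163),('con BL',(262,307),45),('con BR',(440,283),45)]:
    print(n,onplane(f,np.array(uv)/1.5,Z,z).round(1))
a=cv2.imread('pics/raw_t0.png')
A=cv2.resize(a[100:205,155:300],None,fx=5,fy=5,interpolation=cv2.INTER_CUBIC)
cv2.imwrite('pics/t0c.png',A)
print(bot.camera_model('wrist'))
```

```text
carrier fin top [ 460.7 -271.    54. ]
sw [628.3 -67.8   0. ]
stem [ 412.1 -120.4    0. ]
loupe [407.5  81.5  36. ]
long [ 660.  -263.6   60. ]
con TL [745.1 296.6 163. ]
con TR [ 807.3 -102.8  163. ]
con BL [479.5 250.9  45. ]
con BR [ 544.2 -140.6   45. ]
{'K': array([[341.05694313,   0.        , 250.73492595],
       [  0.        , 341.05694313, 194.32635766],
       [  0.        ,   0.        ,   1.        ]]), 'distortion': array([-0.07541919,  0.        ,  0.        ,  0.        ,  0.        ]), 'pose': array([[ 3.85729120e-01, -8.89239668e-01, -2.45898067e-01,
         1.70366506e+02],
       [ 9.22612020e-01,  3.71870853e-01,  1.02465259e-01,
         6.05152740e+02],
       [ 3.26151252e-04, -2.66392347e-01,  9.63864623e-01,
         3.84223108e+02],
       [ 0.00000000e+00,  0.00000000e+00,  0.00000000e+00,
         1.00000000e+00]])}
```

View pics/t0c.png

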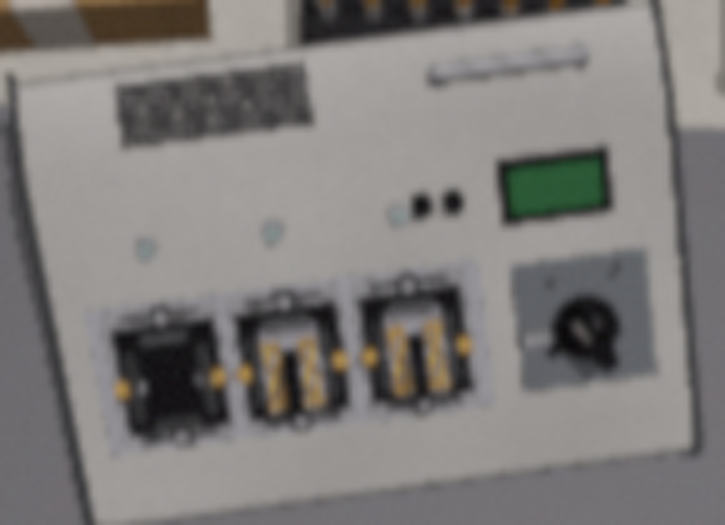

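```bash
cat >> h.py <<'E'
yaw=np.deg2rad(9.2)
C=R.from_euler('z',yaw).as_matrix()@R.from_euler('y',-30,degrees=True).as_matrix() # cols: up-slope, left, normal
def rot(q): return R.from_quat([q[1],q[2],q[3],q[0]]).as_matrix()
def tool(xdir,ydir):
    x=np.array(xdir,float);x/=np.linalg.norm(x);y=np.array(ydir,float);y-=x*(x@y);y/=np.linalg.norm(y)
    return np.c_[x,y,np.cross(x,y)]
def plan(p1,R1,n=None,p0=None,R0=None):
    s=bot.observe(); p0=s['eef_pos'] if p0 is None else p0; R0=rot(s['tool_rot']) if R0 is None else R0
    p1=np.array(p1,float); rv=R.from_matrix(R0.T@R1).as_rotvec(degrees=True)
    m=max(np.linalg.norm(p1-p0)/30,np.linalg.norm(rv)/5); n=n or int(np.ceil(m/5)*5)
    Rk=R0; dp=(p1-p0)/n
    print('n',n,'dist',np.linalg.norm(p1-p0).round(1),'rot/row',(rv/n/5).round(3))
    for k in range(n):
        t=Rk.T@dp/30; print(k+1,'t',t.round(2)); Rk=Rk@R.from_rotvec(rv/n,degrees=True).as_matrix()
E
python3 - <<'E'
from h import *
f='t0.png'; print(C.round(3)); s=bot.observe(); print(rot(s['tool_rot']).round(3))
fr=(np.array([479.5,250.9,45])+[544.2,-140.6,45])/2; c=C[:,2]@fr
def pt(u,v,h): return onplane(f,(155+u/5,100+v/5),C[:,2],c+h)
e=pt(170,373,8); b=pt(295,367,8); a=pt(415,345,8); k=pt(590,335,34)
print(e,b,a,k,c); 
for q in (b,a,k): print('row',(C.T@(q-e)).round(1))
mid=(e+k)/2
plan(mid+C[:,2]*120,tool(-C[:,2],C[:,1]))
plan(mid+C[:,2]*120,tool(-C[:,2],-C[:,1]))
E
```

```text
[[ 0.855 -0.16  -0.494]
 [ 0.138  0.987 -0.08 ]
 [ 0.5    0.     0.866]]
[[-0.     0.386  0.923]
 [-0.001  0.923 -0.386]
 [-1.    -0.001 -0.   ]]
[572.89868573 200.57458608 102.45445037] [579.68925402 121.03713167  98.98265472] [595.96117642  44.32237743 101.17506078] [602.00762928 -66.9219441  124.37461039] -218.07042921910698
row [ -6.9 -79.6  -0. ]
row [  -2.6 -157.9   -0. ]
row [  -1.2 -268.7   26. ]
n 20 dist 593.3 rot/row [-0.311 -0.292  0.084]
1 t [-0.   -0.61  0.78]
2 t [ 0.01 -0.63  0.76]
3 t [ 0.02 -0.65  0.74]
4 t [ 0.04 -0.67  0.72]
5 t [ 0.05 -0.69  0.7 ]
6 t [ 0.06 -0.71  0.68]
7 t [ 0.08 -0.73  0.66]
8 t [ 0.09 -0.75  0.64]
9 t [ 0.1  -0.77  0.61]
10 t [ 0.11 -0.79  0.59]
11 t [ 0.12 -0.8   0.57]
12 t [ 0.12 -0.82  0.54]
13 t [ 0.13 -0.83  0.52]
14 t [ 0.14 -0.85  0.49]
15 t [ 0.14 -0.86  0.46]
16 t [ 0.15 -0.88  0.44]
17 t [ 0.15 -0.89  0.41]
18 t [ 0.16 -0.9   0.38]
19 t [ 0.16 -0.91  0.35]
20 t [ 0.16 -0.92  0.32]
n 30 dist 593.3 rot/row [0.958 0.074 0.257]
1 t [-0.   -0.41  0.52]
2 t [-0.02 -0.36  0.55]
3 t [-0.03 -0.32  0.58]
4 t [-0.04 -0.27  0.6 ]
5 t [-0.05 -0.21  0.62]
6 t [-0.05 -0.16  0.64]
7 t [-0.06 -0.11  0.65]
8 t [-0.07 -0.05  0.65]
9 t [-0.07  0.01  0.66]
10 t [-0.08  0.06  0.65]
11 t [-0.08  0.12  0.64]
12 t [-0.08  0.17  0.63]
13 t [-0.08  0.23  0.61]
14 t [-0.08  0.28  0.59]
15 t [-0.07  0.33  0.57]
16 t [-0.07  0.38  0.54]
17 t [-0.06  0.42  0.5 ]
18 t [-0.06  0.46  0.46]
19 t [-0.05  0.5   0.42]
20 t [-0.04  0.54  0.38]
21 t [-0.03  0.57  0.33]
22 t [-0.02  0.59  0.28]
23 t [-0.01  0.62  0.23]
24 t [0.01 0.63 0.18]
25 t [0.02 0.65 0.13]
26 t [0.03 0.65 0.07]
27 t [0.05 0.66 0.02]
28 t [ 0.06  0.66 -0.04]
29 t [ 0.08  0.65 -0.09]
30 t [ 0.09  0.64 -0.14]
```

Request:
{"api": "carry_out", "payload": {"targets": [{"tx": 0, "ty": -0.61, "tz": 0.78, "rx": -0.31, "ry": -0.29, "rz": 0.08, "fingers": -1}, {"tx": 0.01, "ty": -0.63, "tz": 0.76, "rx": -0.31, "ry": -0.29, "rz": 0.08, "fingers": -1}, {"tx": 0.02, "ty": -0.65, "tz": 0.74, "rx": -0.31, "ry": -0.29, "rz": 0.08, "fingers": -1}, {"tx": 0.04, "ty": -0.67, "tz": 0.72, "rx": -0.31, "ry": -0.29, "rz": 0.08, "fingers": -1}, {"tx": 0.05, "ty": -0.69, "tz": 0.7, "rx": -0.31, "ry": -0.29, "rz": 0.08, "fingers": -1}]}}

```text
t: 0.6
eef_pos: [313.3, 446.3, 215.0]
tool_rot: [0.746, 0.094, 0.653, -0.088]
wrist_force: [0.6, 0.0, 0.7]
gripper_width: 0.997
```

Request:
{"api": "carry_out", "payload": {"targets": [{"tx": 0.06, "ty": -0.71, "tz": 0.68, "rx": -0.31, "ry": -0.29, "rz": 0.08, "fingers": -1}, {"tx": 0.08, "ty": -0.73, "tz": 0.66, "rx": -0.31, "ry": -0.29, "rz": 0.08, "fingers": -1}, {"tx": 0.09, "ty": -0.75, "tz": 0.64, "rx": -0.31, "ry": -0.29, "rz": 0.08, "fingers": -1}, {"tx": 0.1, "ty": -0.77, "tz": 0.61, "rx": -0.31, "ry": -0.29, "rz": 0.08, "fingers": -1}, {"tx": 0.11, "ty": -0.79, "tz": 0.59, "rx": -0.31, "ry": -0.29, "rz": 0.08, "fingers": -1}]}}

```text
t: 1.1
eef_pos: [385.0, 316.5, 215.6]
tool_rot: [0.792, 0.049, 0.607, -0.036]
wrist_force: [0.6, 0.1, 0.8]
gripper_width: 0.996
```

Request:
{"api": "carry_out", "payload": {"targets": [{"tx": 0.12, "ty": -0.8, "tz": 0.57, "rx": -0.31, "ry": -0.29, "rz": 0.08, "fingers": -1}, {"tx": 0.12, "ty": -0.82, "tz": 0.54, "rx": -0.31, "ry": -0.29, "rz": 0.08, "fingers": -1}, {"tx": 0.13, "ty": -0.83, "tz": 0.52, "rx": -0.31, "ry": -0.29, "rz": 0.08, "fingers": -1}, {"tx": 0.14, "ty": -0.85, "tz": 0.49, "rx": -0.31, "ry": -0.29, "rz": 0.08, "fingers": -1}, {"tx": 0.14, "ty": -0.86, "tz": 0.46, "rx": -0.31, "ry": -0.29, "rz": 0.08, "fingers": -1}]}}

```text
t: 1.6
eef_pos: [456.6, 186.8, 216.8]
tool_rot: [0.831, 0.004, 0.556, 0.015]
wrist_force: [0.1, 0.5, 0.2]
gripper_width: 1.001
```

Request:
{"api": "carry_out", "payload": {"targets": [{"tx": 0.15, "ty": -0.88, "tz": 0.44, "rx": -0.31, "ry": -0.29, "rz": 0.08, "fingers": -1}, {"tx": 0.15, "ty": -0.89, "tz": 0.41, "rx": -0.31, "ry": -0.29, "rz": 0.08, "fingers": -1}, {"tx": 0.16, "ty": -0.9, "tz": 0.38, "rx": -0.31, "ry": -0.29, "rz": 0.08, "fingers": -1}, {"tx": 0.16, "ty": -0.91, "tz": 0.35, "rx": -0.31, "ry": -0.29, "rz": 0.08, "fingers": -1}, {"tx": 0.16, "ty": -0.92, "tz": 0.32, "rx": -0.31, "ry": -0.29, "rz": 0.08, "fingers": -1}]}}

```text
t: 2.1
eef_pos: [528.3, 56.5, 218.0]
tool_rot: [0.862, -0.042, 0.5, 0.067]
wrist_force: [0.4, 0.6, 0.2]
gripper_width: 0.998
```

Run:
```python
from h import *
snap('wrist','w1.png',None,1.5)
s=bot.observe(); print(s['t'],s['eef_pos'],rot(s['tool_rot']).round(3),s['joints'],s['wrist_force'])
```

```text
2.15 [529.68680774  54.08272917 218.07395039] [[ 0.493 -0.162  0.855]
 [ 0.073  0.987  0.145]
 [-0.867 -0.009  0.498]] [ 0.07419874 -0.03010141  2.21383563  0.08638145  0.43860652 -1.73066321] [ 0.56528082  0.60868938 -0.3892299 ]
```

View pics/w1.png

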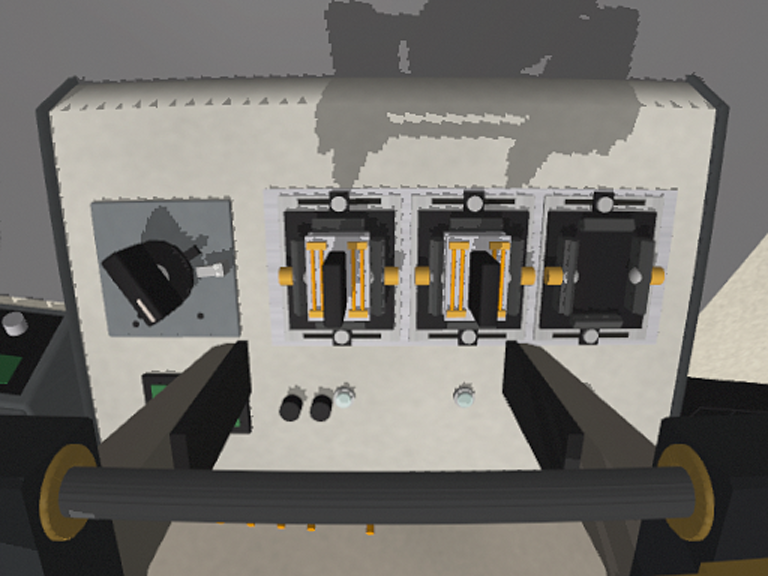

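Run:
```python
from h import *
im=cv2.imread('pics/raw_w1.png')
o=np.hstack([cv2.resize(im[130:230,60:165],None,fx=3.8,fy=3.8,interpolation=cv2.INTER_CUBIC),cv2.resize(im[130:230,352:457],None,fx=3.8,fy=3.8,interpolation=cv2.INTER_CUBIC)])
cv2.imwrite('pics/w1c.png',o)
```

```text
(no output)
```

View pics/w1c.png

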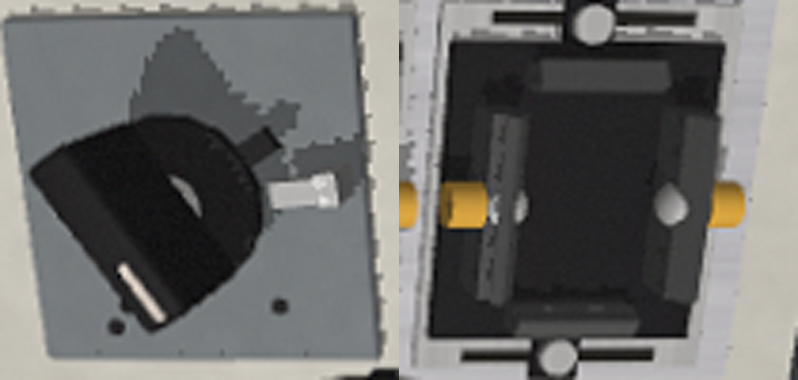

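Run:
```python
from h import *
f='w1.png'
L=lambda x,y:(60+x/3.8,130+y/3.8); Q=lambda x,y:(352+(x-399)/3.8,130+y/3.8)
W=lambda x,y:(x/1.5,y/1.5)
P=lambda uv,h:C.T@onplane(f,uv,C[:,2],-218+h)
# console edges for yaw: front lower edge, side edges
for n,uv in [('frontL',(52,112)),('frontR',(714,110)),('R side low',(686,366)),('L side low',(90,400))]: print(n,P(W(*uv),0).round(1), onplane(f,W(*uv),C[:,2],-218).round(1))
for h in (0,8,15):
  print(h,'screws',[P(W(*u),h)[:2].round(1).tolist() for u in ((340,204),(475,204),(605,204),(342,337),(474,337),(591,336))])
for h in(0,4,8):
  print(h,'base',[P(Q(*u),h)[:2].round(1).tolist() for u in ((450,42),(724,42),(428,337),(688,337))])
for h in (10,14,18): print(h,'stops',[P(Q(*u),h)[:2].round(1).tolist() for u in ((540,62),(670,62),(515,333),(637,333))])
for h in (13,17): print(h,'plungers mid/tip',[P(Q(*u),h)[:2].round(1).tolist() for u in ((441,204),(744,204),(522,207),(655,205))])
for h in (50,): print(h,'bar',[P(L(*u),h)[:2].round(1).tolist() for u in ((33,178),(155,330),(122,265),(160,320))])
print('gate',P(L(335,190),17).round(1),P(L(270,195),17).round(1), 'plate',[P(L(*u),0)[:2].round(1).tolist() for u in ((5,15),(355,15),(48,357),(380,357))])
```

```text
frontL [ 466.1 -224.8 -218. ] [ 542.  -139.9   44.3]
frontR [ 465.2  174.1 -218. ] [477.4 253.7  43.8]
R side low [ 630.9  181.4 -218. ] [617.9 283.9 126.7]
L side low [ 656.7 -228.3 -218. ] [ 705.5 -117.   139.5]
0 screws [[523.4, -51.1], [523.3, 30.9], [522.6, 111.5], [609.1, -51.5], [609.1, 34.4], [608.7, 112.0]]
8 screws [[522.6, -50.5], [522.5, 29.4], [521.9, 107.9], [606.1, -50.9], [606.1, 32.9], [605.8, 108.4]]
15 screws [[521.9, -50.0], [521.8, 28.1], [521.2, 104.8], [603.5, -50.3], [603.5, 31.5], [603.2, 105.3]]
0 base [[527.6, 76.3], [526.9, 145.0], [603.0, 77.0], [603.3, 146.1]]
4 base [[527.2, 74.9], [526.5, 142.7], [601.6, 75.7], [601.9, 143.8]]
8 base [[526.7, 73.6], [526.0, 140.5], [600.2, 74.3], [600.5, 141.6]]
10 stops [[531.0, 94.9], [530.7, 126.7], [598.5, 95.6], [598.7, 127.0]]
14 stops [[530.5, 93.3], [530.2, 124.6], [597.1, 94.0], [597.3, 125.0]]
18 stops [[530.0, 91.7], [529.7, 122.6], [595.7, 92.4], [595.9, 122.9]]
13 plungers mid/tip [[564.8, 73.0], [564.6, 148.3], [565.5, 92.8], [564.9, 125.8]]
17 plungers mid/tip [[563.8, 71.6], [563.7, 145.9], [564.5, 91.2], [564.0, 123.7]]
50 bar [[550.1, -176.0], [584.1, -153.2], [569.3, -158.7], [581.8, -151.8]]
gate [ 560.5 -121.1 -201. ] [ 561.6 -136.8 -201. ] plate [[520.0, -205.9], [521.1, -118.3], [609.1, -207.1], [608.5, -118.3]]
```

Request:
{"api": "carry_out", "payload": {"targets": [{"ty": 0.94, "fingers": -1}, {"ty": 0.94, "fingers": -1}, {"ty": 0.94, "fingers": -1}, {"ty": 0.94, "fingers": -1}, {"ty": 0.94, "fingers": -1}]}}

```text
validation failed for argument at $.ta...
```

Run:
```python
from h import *
snap('wrist','w2.png',(180,110,340,230),5)
s=bot.observe(); print(s['t'],s['eef_pos'],C.T@s['eef_pos'],C.T@np.load('pics/w2.npz')['pose'][:3,3])
```

```text
2.2 [528.61964509  55.04285657 217.71954838] [568.39012145 -30.18153684 -76.75930989] [493.56009914 -30.790147    94.10447591]
```

View pics/w2.png

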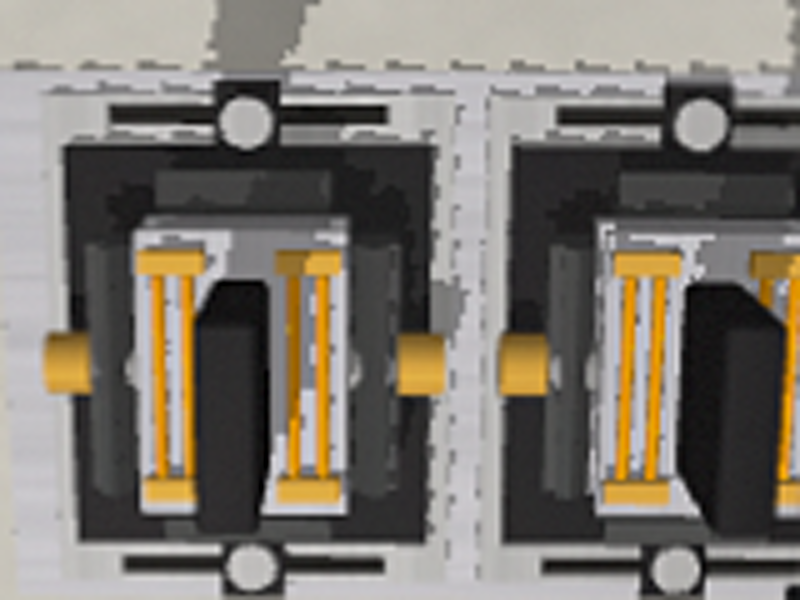

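Run:
```python
from h import *
plan([435,-271,190],tool([0,0,-1],[0,1,0]),15)
```

```text
n 15 dist 340.3 rot/row [ 0.117  0.396 -0.027]
1 t [-0.1  -0.68 -0.31]
2 t [-0.09 -0.69 -0.3 ]
3 t [-0.08 -0.69 -0.3 ]
4 t [-0.06 -0.69 -0.3 ]
5 t [-0.05 -0.7  -0.29]
6 t [-0.04 -0.7  -0.28]
7 t [-0.03 -0.7  -0.28]
8 t [-0.02 -0.71 -0.27]
9 t [-0.01 -0.71 -0.27]
10 t [ 0.   -0.71 -0.26]
11 t [ 0.01 -0.71 -0.25]
12 t [ 0.02 -0.72 -0.24]
13 t [ 0.03 -0.72 -0.24]
14 t [ 0.04 -0.72 -0.23]
15 t [ 0.05 -0.72 -0.22]
```

Request:
{"api": "carry_out", "payload": {"targets": [{"tx": -0.1, "ty": -0.68, "tz": -0.31, "rx": 0.12, "ry": 0.4, "rz": -0.03, "fingers": -1}, {"tx": -0.09, "ty": -0.69, "tz": -0.3, "rx": 0.12, "ry": 0.4, "rz": -0.03, "fingers": -1}, {"tx": -0.08, "ty": -0.69, "tz": -0.3, "rx": 0.12, "ry": 0.4, "rz": -0.03, "fingers": -1}, {"tx": -0.06, "ty": -0.69, "tz": -0.3, "rx": 0.12, "ry": 0.4, "rz": -0.03, "fingers": -1}, {"tx": -0.05, "ty": -0.7, "tz": -0.29, "rx": 0.12, "ry": 0.4, "rz": -0.03, "fingers": -1}]}}

```text
t: 2.7
eef_pos: [496.1, -51.2, 208.4]
tool_rot: [0.816, -0.027, 0.576, 0.044]
wrist_force: [-0.3, -0.6, -0.6]
gripper_width: 1.0
```

Request:
{"api": "carry_out", "payload": {"targets": [{"tx": -0.04, "ty": -0.7, "tz": -0.28, "rx": 0.12, "ry": 0.4, "rz": -0.03, "fingers": -1}, {"tx": -0.03, "ty": -0.7, "tz": -0.28, "rx": 0.12, "ry": 0.4, "rz": -0.03, "fingers": -1}, {"tx": -0.02, "ty": -0.71, "tz": -0.27, "rx": 0.12, "ry": 0.4, "rz": -0.03, "fingers": -1}, {"tx": -0.01, "ty": -0.71, "tz": -0.27, "rx": 0.12, "ry": 0.4, "rz": -0.03, "fingers": -1}, {"tx": 0, "ty": -0.71, "tz": -0.26, "rx": 0.12, "ry": 0.4, "rz": -0.03, "fingers": -1}]}}

```text
t: 3.2
eef_pos: [465.0, -160.0, 199.4]
tool_rot: [0.763, -0.013, 0.646, 0.021]
wrist_force: [0.5, 0.7, -0.1]
gripper_width: 1.0
```

Request:
{"api": "carry_out", "payload": {"targets": [{"tx": 0.01, "ty": -0.71, "tz": -0.25, "rx": 0.12, "ry": 0.4, "rz": -0.03, "fingers": -1}, {"tx": 0.02, "ty": -0.72, "tz": -0.24, "rx": 0.12, "ry": 0.4, "rz": -0.03, "fingers": -1}, {"tx": 0.03, "ty": -0.72, "tz": -0.24, "rx": 0.12, "ry": 0.4, "rz": -0.03, "fingers": -1}, {"tx": 0.04, "ty": -0.72, "tz": -0.23, "rx": 0.12, "ry": 0.4, "rz": -0.03, "fingers": -1}, {"tx": 0.05, "ty": -0.72, "tz": -0.22, "rx": 0.12, "ry": 0.4, "rz": -0.03, "fingers": -1}]}}

```text
t: 3.7
eef_pos: [433.4, -268.7, 191.0]
tool_rot: [0.704, 0.001, 0.71, -0.003]
wrist_force: [-0.4, -0.4, -0.1]
gripper_width: 0.999
```

Run:
```python
from h import *
bot.read_camera('wrist')
snap('wrist','w3.png',None,1.5)
s=bot.observe(); print(s['t'],s['eef_pos'],rot(s['tool_rot']).round(3)); print(proj('w3.png',[460,-271,54])*1.5)
```

```text
3.8 [ 433.89749721 -269.61246393  190.73581387] [[-0.008  0.006  1.   ]
 [-0.003  1.    -0.006]
 [-1.    -0.003 -0.008]]
[[377.41347974 320.83713005]]
```

View pics/w3.png

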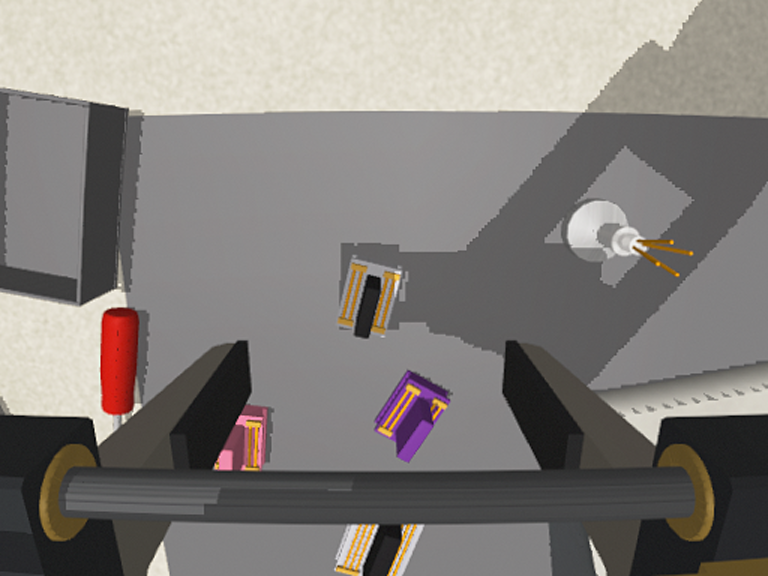

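Run:
```python
from h import *
W=lambda x,y:(x/1.5,y/1.5)
c=[onplane('w3.png',W(*u),[0,0,1],18) for u in ((351,257),(401,268),(338,328),(388,338))]
for q in c: print(q.round(1))
c=np.array(c); print(c.mean(0), np.linalg.norm(c[0]-c[1]),np.linalg.norm(c[0]-c[2]), np.degrees(np.arctan2(*(c[2]-c[0])[[1,0]])),np.degrees(np.arctan2(*(c[3]-c[1])[[1,0]])))
view('w3.png',(215,160,285,235),8,'w3c.png')
```

```text
[ 425.9 -288.9   18. ]
[ 433.7 -254.7   18. ]
[ 477.  -299.1   18. ]
[ 484.7 -263.6   18. ]
[ 455.34962023 -276.55882437   18.        ] 35.12150511209213 52.16627798644379 -11.249786367984822 -9.926183223630677
```

View pics/w3c.png

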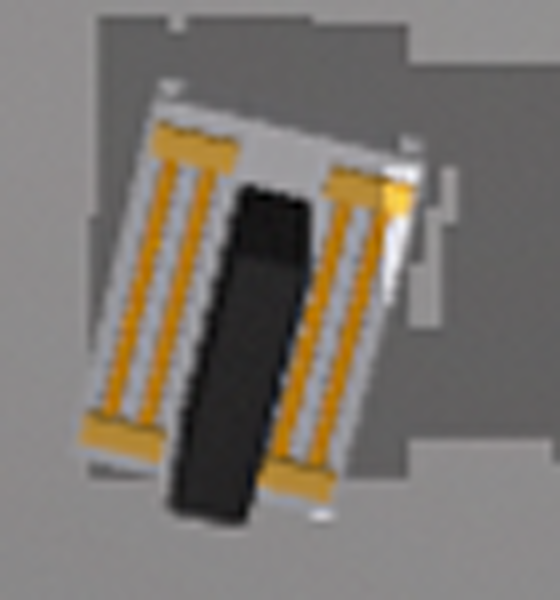

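Run:
```python
from h import *
W=lambda x,y:(215+x/8,160+y/8)
for z,L in ((18,((158,108),(420,168),(76,455),(332,505))),(54,((233,248),(312,263),(168,510),(246,524)))):
  c=np.array([onplane('w3.png',W(*u),[0,0,1],z) for u in L])
  print(c.round(1).tolist(),c.mean(0).round(1), 'w',np.linalg.norm(c[0]-c[1]).round(1),'l',np.linalg.norm(c[0]-c[2]).round(1), np.degrees(np.arctan2(*(c[2]-c[0])[[1,0]])),np.degrees(np.arctan2(*(c[3]-c[1])[[1,0]])))
a=np.deg2rad(-11)
```

```text
[[428.1, -288.2, 18.0], [436.2, -254.5, 18.0], [475.0, -299.9, 18.0], [482.2, -265.9, 18.0]] [ 455.4 -277.1   18. ] w 34.6 l 48.3 -14.061142503251084 -13.946845961550942
[[437.5, -277.9, 54.0], [439.4, -268.7, 54.0], [469.8, -286.0, 54.0], [471.7, -276.7, 54.0]] [ 454.6 -277.3   54. ] w 9.4 l 33.3 -14.12511327053354 -13.941696852281346
```

```bash
cat >> h.py <<'E'
a=np.deg2rad(-14.0); Rc=tool([0,0,-1],[-np.sin(a),np.cos(a),0])
E
python3 - <<'E'
from h import *
plan([455,-277.2,70],Rc,5)
plan([455,-277.2,26],Rc,5,p0=np.array([455,-277.2,70]),R0=Rc)
E
```

```text
n 5 dist 122.8 rot/row [ 0.547 -0.017  0.009]
1 t [ 0.8  -0.05  0.15]
2 t [ 0.8  -0.04  0.15]
3 t [ 0.8  -0.03  0.15]
4 t [ 0.8  -0.03  0.15]
5 t [ 0.8  -0.02  0.15]
n 5 dist 44.0 rot/row [0. 0. 0.]
1 t [0.29 0.   0.  ]
2 t [0.29 0.   0.  ]
3 t [0.29 0.   0.  ]
4 t [0.29 0.   0.  ]
5 t [0.29 0.   0.  ]
```

Request:
{"api": "carry_out", "payload": {"targets": [{"tx": 0.8, "ty": -0.05, "tz": 0.15, "rx": 0.55, "ry": -0.02, "rz": 0.01, "fingers": -1}, {"tx": 0.8, "ty": -0.04, "tz": 0.15, "rx": 0.55, "ry": -0.02, "rz": 0.01, "fingers": -1}, {"tx": 0.8, "ty": -0.03, "tz": 0.15, "rx": 0.55, "ry": -0.02, "rz": 0.01, "fingers": -1}, {"tx": 0.8, "ty": -0.03, "tz": 0.15, "rx": 0.55, "ry": -0.02, "rz": 0.01, "fingers": -1}, {"tx": 0.8, "ty": -0.02, "tz": 0.15, "rx": 0.55, "ry": -0.02, "rz": 0.01, "fingers": -1}]}}

```text
t: 4.3
eef_pos: [455.7, -274.4, 70.2]
tool_rot: [0.703, 0.087, 0.701, -0.086]
wrist_force: [-0.1, -0.1, -0.1]
gripper_width: 1.003
```

Request:
{"api": "carry_out", "payload": {"targets": [{"tx": 0.29, "ty": 0, "tz": 0, "rx": 0, "ry": 0, "rz": 0, "fingers": -0.3}, {"tx": 0.29, "ty": 0, "tz": 0, "rx": 0, "ry": 0, "rz": 0, "fingers": -0.3}, {"tx": 0.29, "ty": 0, "tz": 0, "rx": 0, "ry": 0, "rz": 0, "fingers": -0.3}, {"tx": 0.29, "ty": 0, "tz": 0, "rx": 0, "ry": 0, "rz": 0, "fingers": -0.3}, {"tx": 0.29, "ty": 0, "tz": 0, "rx": 0, "ry": 0, "rz": 0, "fingers": -0.3}]}}

```text
t: 4.8
eef_pos: [456.0, -275.8, 27.5]
tool_rot: [0.703, 0.086, 0.7, -0.085]
wrist_force: [-0.1, 0.0, -0.3]
gripper_width: 0.652
```

Run:
```python
from h import *
s=bot.observe(); print(s['t'],s['eef_pos'],rot(s['tool_rot']).round(3),s['wrist_force'],s['gripper_width']); plan([455,-277.2,26],Rc,5)
```

```text
4.8 [ 455.99706034 -275.80475347   27.4983887 ] [[ 0.004  0.241  0.971]
 [ 0.001  0.971 -0.241]
 [-1.     0.002  0.004]] [-0.07454852  0.0017853  -0.29073567] 0.6519184241825734
n 5 dist 2.3 rot/row [ 0.003  0.009 -0.004]
1 t [ 0.01 -0.01 -0.  ]
2 t [ 0.01 -0.01 -0.  ]
3 t [ 0.01 -0.01 -0.  ]
4 t [ 0.01 -0.01 -0.  ]
5 t [ 0.01 -0.01 -0.  ]
```

Request:
{"api": "carry_out", "payload": {"targets": [{"tx": 0.02, "ty": -0.03, "tz": -0.03, "rx": 0, "ry": 0, "rz": 0, "fingers": 0}, {"tx": 0, "ty": 0, "tz": 0, "rx": 0, "ry": 0, "rz": 0, "fingers": 1}, {"tx": 0, "ty": 0, "tz": 0, "rx": 0, "ry": 0, "rz": 0, "fingers": 1}, {"tx": 0, "ty": 0, "tz": 0, "rx": 0, "ry": 0, "rz": 0, "fingers": 1}, {"tx": 0, "ty": 0, "tz": 0, "rx": 0, "ry": 0, "rz": 0, "fingers": 1}]}}

```text
t: 5.3
eef_pos: [454.8, -276.5, 27.2]
tool_rot: [0.703, 0.086, 0.701, -0.085]
wrist_force: [1.1, -0.2, -0.1]
gripper_width: 0.238
```

Request:
{"api": "carry_out", "payload": {"targets": [{"tx": 0, "ty": 0, "tz": 0, "rx": 0, "ry": 0, "rz": 0, "fingers": 1}, {"tx": 0, "ty": 0, "tz": 0, "rx": 0, "ry": 0, "rz": 0, "fingers": 1}, {"tx": 0, "ty": 0, "tz": 0, "rx": 0, "ry": 0, "rz": 0, "fingers": 1}, {"tx": 0, "ty": 0, "tz": 0, "rx": 0, "ry": 0, "rz": 0, "fingers": 1}, {"tx": 0, "ty": 0, "tz": 0, "rx": 0, "ry": 0, "rz": 0, "fingers": 1}]}}

```text
t: 5.8
eef_pos: [454.6, -276.3, 26.9]
tool_rot: [0.703, 0.086, 0.701, -0.085]
wrist_force: [-0.2, 0.2, -0.3]
gripper_width: 0.106
```

Run:
```python
from h import *
s=bot.observe(); print(s['t'],s['eef_pos'],s['wrist_force'],s['gripper_width'],s['gripper_width']*92)
p0=s['eef_pos']; R0=rot(s['tool_rot'])
p1=p0+[0,0,160]; plan(p1,R0)
Rt=tool(-C[:,2],C[:,1])
# station: carrier underside; tcp is z0 above underside along tool
tgt=C@np.array([564.5,109.3,-218+4+p0[2]+60]); print('hover',tgt)
plan(tgt,Rt,None,p1,R0)
```

```text
5.8 [ 454.56389611 -276.29133762   26.94389429] [-0.21799592  0.18060633 -0.29414278] 0.10611133624819312 9.762242934833766
n 10 dist 160.0 rot/row [0. 0. 0.]
1 t [-0.53  0.    0.  ]
2 t [-0.53  0.    0.  ]
3 t [-0.53  0.    0.  ]
4 t [-0.53  0.    0.  ]
5 t [-0.53  0.    0.  ]
6 t [-0.53  0.    0.  ]
7 t [-0.53  0.    0.  ]
8 t [-0.53  0.    0.  ]
9 t [-0.53  0.    0.  ]
10 t [-0.53  0.    0.  ]
hover [527.81846011 196.21226485 172.21618475]
n 20 dist 478.4 rot/row [-0.226 -0.294  0.06 ]
1 t [ 0.03  0.79 -0.07]
2 t [ 0.03  0.79 -0.06]
3 t [ 0.03  0.8  -0.04]
4 t [ 0.03  0.8  -0.03]
5 t [ 0.04  0.8  -0.01]
6 t [0.04 0.8  0.  ]
7 t [0.05 0.8  0.02]
8 t [0.05 0.79 0.03]
9 t [0.06 0.79 0.05]
10 t [0.06 0.79 0.06]
11 t [0.07 0.79 0.07]
12 t [0.07 0.79 0.09]
13 t [0.08 0.79 0.1 ]
14 t [0.09 0.78 0.12]
15 t [0.09 0.78 0.13]
16 t [0.1  0.78 0.14]
17 t [0.11 0.77 0.15]
18 t [0.12 0.77 0.17]
19 t [0.13 0.77 0.18]
20 t [0.14 0.76 0.19]
```

Request:
{"api": "carry_out", "payload": {"targets": [{"tx": -0.3, "ty": 0, "tz": 0, "rx": 0, "ry": 0, "rz": 0, "fingers": 1}, {"tx": -0.6, "ty": 0, "tz": 0, "rx": 0, "ry": 0, "rz": 0, "fingers": 1}, {"tx": -0.8, "ty": 0, "tz": 0, "rx": 0, "ry": 0, "rz": 0, "fingers": 1}, {"tx": -0.9, "ty": 0, "tz": 0, "rx": 0, "ry": 0, "rz": 0, "fingers": 1}, {"tx": -0.9, "ty": 0, "tz": 0, "rx": 0, "ry": 0, "rz": 0, "fingers": 1}]}}

```text
t: 6.3
eef_pos: [453.9, -276.3, 133.3]
tool_rot: [0.703, 0.086, 0.701, -0.085]
wrist_force: [-0.3, 0.0, -2.1]
gripper_width: 0.102
```

Request:
{"api": "carry_out", "payload": {"targets": [{"tx": -0.9, "ty": 0, "tz": 0, "rx": 0, "ry": 0, "rz": 0, "fingers": 1}, {"tx": -0.8, "ty": 0, "tz": 0, "rx": 0, "ry": 0, "rz": 0, "fingers": 1}, {"tx": -0.6, "ty": 0, "tz": 0, "rx": 0, "ry": 0, "rz": 0, "fingers": 1}, {"tx": -0.4, "ty": 0, "tz": 0, "rx": 0, "ry": 0, "rz": 0, "fingers": 1}, {"tx": -0.2, "ty": 0, "tz": 0, "rx": 0, "ry": 0, "rz": 0, "fingers": 1}]}}

```text
t: 6.8
eef_pos: [454.2, -276.7, 220.2]
tool_rot: [0.703, 0.086, 0.7, -0.085]
wrist_force: [-0.5, -0.7, -2.2]
gripper_width: 0.109
```

Run:
```python
from h import *
s=bot.observe(); print(s['t'],s['eef_pos'],s['wrist_force'],s['gripper_width']*92)
Rt=tool(-C[:,2],C[:,1])
plan(C@np.array([564.5,109.3,-218+4+27+80]),Rt,20)
```

```text
6.8 [ 454.17108268 -276.66928002  220.21980141] [-0.54173915 -0.71554232 -2.24764029] 10.0586238596706
n 20 dist 476.6 rot/row [-0.226 -0.293  0.06 ]
1 t [ 0.05  0.79 -0.09]
2 t [ 0.05  0.79 -0.07]
3 t [ 0.06  0.79 -0.06]
4 t [ 0.06  0.79 -0.04]
5 t [ 0.06  0.79 -0.03]
6 t [ 0.07  0.79 -0.02]
7 t [ 0.07  0.79 -0.  ]
8 t [0.07 0.79 0.01]
9 t [0.08 0.79 0.03]
10 t [0.08 0.79 0.04]
11 t [0.09 0.79 0.05]
12 t [0.09 0.79 0.07]
13 t [0.1  0.78 0.08]
14 t [0.11 0.78 0.09]
15 t [0.11 0.78 0.1 ]
16 t [0.12 0.78 0.12]
17 t [0.13 0.77 0.13]
18 t [0.14 0.77 0.14]
19 t [0.14 0.77 0.15]
20 t [0.15 0.76 0.16]
```

Request:
{"api": "carry_out", "payload": {"targets": [{"tx": 0.05, "ty": 0.79, "tz": -0.09, "rx": -0.23, "ry": -0.29, "rz": 0.06, "fingers": 1}, {"tx": 0.05, "ty": 0.79, "tz": -0.07, "rx": -0.23, "ry": -0.29, "rz": 0.06, "fingers": 1}, {"tx": 0.06, "ty": 0.79, "tz": -0.06, "rx": -0.23, "ry": -0.29, "rz": 0.06, "fingers": 1}, {"tx": 0.06, "ty": 0.79, "tz": -0.04, "rx": -0.23, "ry": -0.29, "rz": 0.06, "fingers": 1}, {"tx": 0.06, "ty": 0.79, "tz": -0.03, "rx": -0.23, "ry": -0.29, "rz": 0.06, "fingers": 1}]}}

```text
t: 7.3
eef_pos: [469.2, -157.6, 210.7]
tool_rot: [0.75, 0.055, 0.657, -0.046]
wrist_force: [-0.5, -0.3, -1.1]
gripper_width: 0.105
```

Request:
{"api": "carry_out", "payload": {"targets": [{"tx": 0.07, "ty": 0.79, "tz": -0.02, "rx": -0.23, "ry": -0.29, "rz": 0.06, "fingers": 1}, {"tx": 0.07, "ty": 0.79, "tz": 0, "rx": -0.23, "ry": -0.29, "rz": 0.06, "fingers": 1}, {"tx": 0.07, "ty": 0.79, "tz": 0.01, "rx": -0.23, "ry": -0.29, "rz": 0.06, "fingers": 1}, {"tx": 0.08, "ty": 0.79, "tz": 0.03, "rx": -0.23, "ry": -0.29, "rz": 0.06, "fingers": 1}, {"tx": 0.08, "ty": 0.79, "tz": 0.04, "rx": -0.23, "ry": -0.29, "rz": 0.06, "fingers": 1}]}}

```text
t: 7.8
eef_pos: [484.8, -39.9, 203.3]
tool_rot: [0.793, 0.022, 0.609, -0.006]
wrist_force: [0.6, 0.0, -1.5]
gripper_width: 0.103
```

Request:
{"api": "carry_out", "payload": {"targets": [{"tx": 0.09, "ty": 0.79, "tz": 0.05, "rx": -0.23, "ry": -0.29, "rz": 0.06, "fingers": 1}, {"tx": 0.09, "ty": 0.79, "tz": 0.07, "rx": -0.23, "ry": -0.29, "rz": 0.06, "fingers": 1}, {"tx": 0.1, "ty": 0.78, "tz": 0.08, "rx": -0.23, "ry": -0.29, "rz": 0.06, "fingers": 1}, {"tx": 0.11, "ty": 0.78, "tz": 0.09, "rx": -0.23, "ry": -0.29, "rz": 0.06, "fingers": 1}, {"tx": 0.11, "ty": 0.78, "tz": 0.1, "rx": -0.23, "ry": -0.29, "rz": 0.06, "fingers": 1}]}}

```text
t: 8.3
eef_pos: [500.0, 77.9, 195.7]
tool_rot: [0.83, -0.01, 0.557, 0.033]
wrist_force: [0.3, 0.0, -0.5]
gripper_width: 0.107
```

Request:
{"api": "carry_out", "payload": {"targets": [{"tx": 0.12, "ty": 0.78, "tz": 0.12, "rx": -0.23, "ry": -0.29, "rz": 0.06, "fingers": 1}, {"tx": 0.13, "ty": 0.77, "tz": 0.13, "rx": -0.23, "ry": -0.29, "rz": 0.06, "fingers": 1}, {"tx": 0.14, "ty": 0.77, "tz": 0.14, "rx": -0.23, "ry": -0.29, "rz": 0.06, "fingers": 1}, {"tx": 0.14, "ty": 0.77, "tz": 0.15, "rx": -0.23, "ry": -0.29, "rz": 0.06, "fingers": 1}, {"tx": 0.15, "ty": 0.76, "tz": 0.16, "rx": -0.23, "ry": -0.29, "rz": 0.06, "fingers": 1}]}}

```text
t: 8.8
eef_pos: [515.3, 195.8, 187.8]
tool_rot: [0.861, -0.042, 0.501, 0.072]
wrist_force: [0.2, 0.5, -0.9]
gripper_width: 0.108
```

Run:
```python
from h import *
bot.read_camera('wrist')
snap('wrist','w4.png',(170,100,340,290),3.1)
s=bot.observe(); print(s['t'],C.T@s['eef_pos'],(C.T@rot(s['tool_rot'])).round(3),s['wrist_force'],s['gripper_width']*92)
plan(C@np.array([564.5,109.3,-218+4+27+80]),tool(-C[:,2],C[:,1]),5)
```

```text
8.9 [ 561.35785685  111.73752077 -107.6577312 ] [[-0.008 -0.008  1.   ]
 [ 0.004  1.     0.008]
 [-1.     0.004 -0.008]] [-0.35737071 -0.02205534 -0.78673041] 9.56722443270054
n 5 dist 4.0 rot/row [ 0.019 -0.018 -0.01 ]
1 t [-0.   -0.02  0.02]
2 t [-0.   -0.02  0.02]
3 t [-0.   -0.02  0.02]
4 t [-0.   -0.02  0.02]
5 t [-0.   -0.02  0.02]
```

View pics/w4.png

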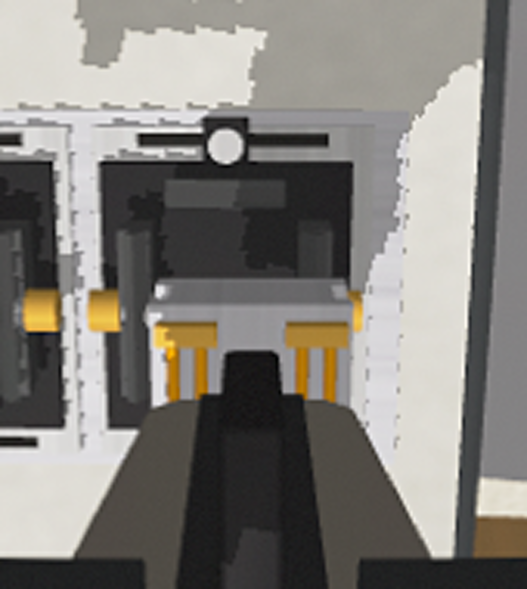

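Run:
```python
from h import *
f='w4.png'; W=lambda x,y:(170+x/3.1,100+y/3.1)
P=lambda uv,h:(C.T@onplane(f,uv,C[:,2],-218+h)).round(1)[:2].tolist()
for h in (0,3,6): print(h,'base',P(W(100,160),h),P(W(352,160),h),'screw',P(W(226,146),h),'slot',P(W(138,139),h),P(W(328,139),h))
for h in (12,16): print(h,'stop',P(W(164,180),h),P(W(286,180),h),'plung',P(W(88,310),h),P(W(364,310),h))
for h in (20,24): print(h,'cheek inner edges', P(W(150,232),h),P(W(299,222),h))
# carrier: near-end lower edge (underside, h = tcp h -27) and near-end upper edge (h=tcp-9)
ht=-107.7+218
for n,uv,h in (('low',(148,320),ht-27),('lowR',(350,320),ht-27),('topfaceL',(160,283),ht-9),('topfaceR',(345,283),ht-9),('botfL',(155,300),ht-9),('botR',(350,300),ht-9),('bar shoulder',(226,352),ht+27),('fin',(280,352),ht+27)): print(n,P(W(*uv),h))
```

```text
0 base [527.0, 73.3] [526.6, 140.6] screw [523.1, 106.9] slot [521.3, 83.6] [521.1, 134.1]
3 base [526.5, 73.7] [526.2, 140.3] screw [522.7, 107.0] slot [521.0, 83.9] [520.7, 133.8]
6 base [526.1, 74.1] [525.8, 140.0] screw [522.3, 107.0] slot [520.6, 84.2] [520.3, 133.6]
12 stop [530.4, 91.2] [530.2, 122.6] plung [565.2, 70.5] [564.9, 143.8]
16 stop [529.7, 91.5] [529.6, 122.4] plung [564.1, 71.1] [563.7, 143.3]
20 cheek inner edges [542.3, 88.1] [539.6, 125.7]
24 cheek inner edges [541.5, 88.5] [538.8, 125.4]
low [546.5, 93.0]
lowR [546.3, 132.6]
topfaceL [534.3, 97.0]
topfaceR [534.1, 129.5]
botfL [537.4, 96.0]
botR [537.2, 130.5]
bar shoulder [535.0, 109.1]
fin [535.0, 116.9]
```

Run:
```python
from h import *
f='w4.png'; W=lambda x,y:(170+x/3.1,100+y/3.1)
P=lambda uv,h:(C.T@onplane(f,uv,C[:,2],-218+h)).round(1)[:2].tolist()
ht=-107.7+218
for n,uv,h in (('under',(157,281),ht-27),('underR',(345,279),ht-27),('top',(147,307),ht-9),('topR',(354,303),ht-9)): print(n,P(W(*uv),h))
print(C.T@bot.observe()['eef_pos'])
```

```text
under [538.6, 94.9]
underR [538.0, 131.3]
top [538.7, 94.6]
topR [537.8, 131.3]
[ 561.35785685  111.73752077 -107.6577312 ]
```

Run:
```python
from h import *
plan(C@np.array([563.1,105.7,-164]),tool(-C[:,2],C[:,1]),5)
```

```text
n 5 dist 56.7 rot/row [ 0.019 -0.018 -0.01 ]
1 t [ 0.38 -0.04  0.01]
2 t [ 0.38 -0.04  0.01]
3 t [ 0.38 -0.04  0.01]
4 t [ 0.38 -0.04  0.01]
5 t [ 0.38 -0.04  0.01]
```

Request:
{"api": "carry_out", "payload": {"targets": [{"tx": 0.2, "ty": -0.08, "tz": 0.02, "rx": 0.02, "ry": -0.02, "rz": -0.01, "fingers": 1}, {"tx": 0.5, "ty": -0.08, "tz": 0.02, "rx": 0.02, "ry": -0.02, "rz": -0.01, "fingers": 1}, {"tx": 0.5, "ty": -0.04, "tz": 0.01, "rx": 0.02, "ry": -0.02, "rz": -0.01, "fingers": 1}, {"tx": 0.48, "ty": 0, "tz": 0, "rx": 0.02, "ry": -0.02, "rz": -0.01, "fingers": 1}, {"tx": 0.2, "ty": 0, "tz": 0, "rx": 0.02, "ry": -0.02, "rz": -0.01, "fingers": 1}]}}

```text
t: 9.4
eef_pos: [545.9, 192.3, 138.8]
tool_rot: [0.863, -0.039, 0.499, 0.067]
wrist_force: [0.0, 0.5, -1.0]
gripper_width: 0.104
```

```bash
cat > st.py <<'E'
from h import *
s=bot.observe(); print(s['t'],'uvh',(C.T@s['eef_pos']+[0,0,218]).round(2),'F_C',(C.T@s['wrist_force']).round(1),'T_C',(C.T@s['torque']).round(2),'w',(s['gripper_width']*92).round(1)); print((C.T@rot(s['tool_rot'])).round(3).tolist())
E
python3 st.py
python3 - <<'E'
from h import *
plan(C@np.array([563.1,105.7,-164]),tool(-C[:,2],C[:,1]),1)
E
```

```text
n 1 dist 3.2 rot/row [-0.052 -0.003  0.03 ]
1 t [-0.02  0.11  0.01]Traceback (most recent call last):
  File "st.py", line 2, in <module>
    s=bot.observe(); print(s['t'],'uvh',(C.T@s['eef_pos']+[0,0,218]).round(2),'F_C',(C.T@s['wrist_force']).round(1),'T_C',(C.T@s['torque']).round(2),'w',(s['gripper_width']*92).round(1)); print((C.T@rot(s['tool_rot'])).round(3).tolist())
                                                                                                                                                         ^^^^^^^^^^^^^^^^^^^^^^^^^^^^^
AttributeError: 'float' object has no attribute 'round'
```

Request:
{"api": "carry_out", "payload": {"targets": [{"tx": 0, "ty": 0.1, "tz": 0, "rx": -0.05, "ry": 0, "rz": 0.03, "fingers": 1}, {"tx": 0, "ty": 0, "tz": 0, "rx": 0, "ry": 0, "rz": 0, "fingers": 1}, {"tx": 0, "ty": 0, "tz": 0, "rx": 0, "ry": 0, "rz": 0, "fingers": 1}, {"tx": 0, "ty": 0, "tz": 0, "rx": 0, "ry": 0, "rz": 0, "fingers": 1}, {"tx": 0, "ty": 0, "tz": 0, "rx": 0, "ry": 0, "rz": 0, "fingers": 1}]}}

```text
t: 9.9
eef_pos: [545.5, 196.9, 140.9]
tool_rot: [0.864, -0.04, 0.497, 0.071]
wrist_force: [-0.1, 0.2, -2.1]
gripper_width: 0.11
```

```bash
sed -i "s/(s\['gripper_width'\]\*92).round(1)/round(s['gripper_width']*92,1)/" st.py; python3 st.py
python3 - <<'E'
from h import *
bot.read_camera('top')
E
python3 st.py
```

```text
9.9 uvh [564.1  107.17  55.04] F_C [-1.1  0.3 -1.7] T_C [0.09 0.42 0.01] w 10.1
[[0.003, -0.001, 1.0], [0.002, 1.0, 0.001], [-1.0, 0.002, 0.003]]
9.95 uvh [564.06 107.18  54.98] F_C [-1.6  0.  -1. ] T_C [ 0.01  0.42 -0.02] w 9.8
[[0.003, -0.001, 1.0], [0.002, 1.0, 0.001], [-1.0, 0.002, 0.003]]
```

Request:
{"api": "carry_out", "payload": {"targets": [{"tx": 0.1, "ty": -0.05, "tz": -0.03, "rx": 0, "ry": 0, "rz": 0, "fingers": 1}, {"tx": 0.1, "ty": 0, "tz": 0, "rx": 0, "ry": 0, "rz": 0, "fingers": 1}, {"tx": 0.1, "ty": 0, "tz": 0, "rx": 0, "ry": 0, "rz": 0, "fingers": 1}, {"tx": 0, "ty": 0, "tz": 0, "rx": 0, "ry": 0, "rz": 0, "fingers": 1}, {"tx": 0, "ty": 0, "tz": 0, "rx": 0, "ry": 0, "rz": 0, "fingers": 1}]}}

```text
t: 10.45
eef_pos: [549.7, 196.3, 132.2]
tool_rot: [0.864, -0.04, 0.497, 0.071]
wrist_force: [1.5, 1.7, -0.7]
gripper_width: 0.108
```

```bash
python3 st.py
```

```text
10.45 uvh [563.25 105.87  45.47] F_C [ 1.2  1.5 -1.4] T_C [ 0.43  0.18 -0.  ] w 9.9
[[0.002, -0.001, 1.0], [0.002, 1.0, 0.001], [-1.0, 0.002, 0.002]]
```

Request:
{"api": "carry_out", "payload": {"targets": [{"tx": 0.08, "ty": 0.02, "tz": 0, "rx": 0, "ry": 0, "rz": 0, "fingers": 1}, {"tx": 0.05, "ty": 0, "tz": 0, "rx": 0, "ry": 0, "rz": 0, "fingers": 1}, {"tx": 0, "ty": 0, "tz": 0, "rx": 0, "ry": 0, "rz": 0, "fingers": 1}, {"tx": 0, "ty": 0, "tz": 0, "rx": 0, "ry": 0, "rz": 0, "fingers": 1}, {"tx": 0, "ty": 0, "tz": 0, "rx": 0, "ry": 0, "rz": 0, "fingers": 1}]}}

```text
t: 10.95
eef_pos: [551.4, 196.9, 128.7]
tool_rot: [0.864, -0.04, 0.498, 0.071]
wrist_force: [3.8, 2.1, -3.6]
gripper_width: 0.105
```

```bash
python3 st.py
```

```text
10.95 uvh [563.02 106.24  41.58] F_C [ 1.8  1.4 -5.2] T_C [ 0.26 -0.07  0.01] w 9.6
[[0.002, -0.001, 1.0], [0.002, 1.0, 0.001], [-1.0, 0.002, 0.002]]
```

Request:
{"api": "carry_out", "payload": {"targets": [{"tx": 0.08, "ty": 0, "tz": 0, "rx": 0, "ry": 0, "rz": 0, "fingers": 1}, {"tx": 0, "ty": 0, "tz": 0, "rx": 0, "ry": 0, "rz": 0, "fingers": 1}, {"tx": 0, "ty": 0, "tz": 0, "rx": 0, "ry": 0, "rz": 0, "fingers": 1}, {"tx": 0, "ty": 0, "tz": 0, "rx": 0, "ry": 0, "rz": 0, "fingers": 1}, {"tx": 0, "ty": 0, "tz": 0, "rx": 0, "ry": 0, "rz": 0, "fingers": 1}]}}

```text
t: 11.45
eef_pos: [551.9, 196.8, 126.2]
tool_rot: [0.863, -0.04, 0.498, 0.07]
wrist_force: [2.3, 2.5, -7.2]
gripper_width: 0.107
```

```bash
python3 st.py
```

```text
11.45 uvh [562.21 106.04  39.15] F_C [-1.3  2.1 -7.6] T_C [ 0.34  0.54 -0.02] w 9.8
[[0.001, -0.001, 1.0], [0.001, 1.0, 0.001], [-1.0, 0.001, 0.001]]
```

Request:
{"api": "carry_out", "payload": {"targets": [{"tx": 0.08, "ty": 0, "tz": 0, "rx": 0, "ry": 0, "rz": 0, "fingers": 1}, {"tx": 0, "ty": 0, "tz": 0, "rx": 0, "ry": 0, "rz": 0, "fingers": 1}, {"tx": 0, "ty": 0, "tz": 0, "rx": 0, "ry": 0, "rz": 0, "fingers": 1}, {"tx": 0, "ty": 0, "tz": 0, "rx": 0, "ry": 0, "rz": 0, "fingers": 1}, {"tx": 0, "ty": 0, "tz": 0, "rx": 0, "ry": 0, "rz": 0, "fingers": 1}]}}

```text
t: 11.95
eef_pos: [553.7, 197.2, 124.5]
tool_rot: [0.864, -0.04, 0.498, 0.07]
wrist_force: [4.9, 2.2, -8.9]
gripper_width: 0.108
```

```bash
python3 st.py
```

```text
11.95 uvh [562.91 106.18  36.82] F_C [  0.    1.4 -10.3] T_C [ 0.34  0.31 -0.02] w 9.9
[[0.002, -0.001, 1.0], [0.002, 1.0, 0.001], [-1.0, 0.002, 0.002]]
```

Request:
{"api": "carry_out", "payload": {"targets": [{"tx": 0.08, "ty": 0, "tz": 0, "rx": 0, "ry": 0, "rz": 0, "fingers": 1}, {"tx": 0, "ty": 0, "tz": 0, "rx": 0, "ry": 0, "rz": 0, "fingers": 1}, {"tx": 0, "ty": 0, "tz": 0, "rx": 0, "ry": 0, "rz": 0, "fingers": 1}, {"tx": 0, "ty": 0, "tz": 0, "rx": 0, "ry": 0, "rz": 0, "fingers": 1}, {"tx": 0, "ty": 0, "tz": 0, "rx": 0, "ry": 0, "rz": 0, "fingers": 1}]}}

```text
t: 12.45
eef_pos: [554.7, 197.3, 123.3]
tool_rot: [0.864, -0.04, 0.497, 0.07]
wrist_force: [-7.0, -0.2, 9.3]
gripper_width: 0.104
```

```bash
python3 st.py
```

```text
12.45 uvh [563.13 106.09  35.24] F_C [-1.4  0.9 11.5] T_C [0.19 0.66 0.02] w 9.6
[[0.003, -0.001, 1.0], [0.001, 1.0, 0.001], [-1.0, 0.001, 0.003]]
```

Request:
{"api": "carry_out", "payload": {"targets": [{"tx": 0.03, "ty": 0, "tz": 0, "rx": 0, "ry": 0, "rz": 0, "fingers": 1}, {"tx": 0, "ty": 0, "tz": 0, "rx": 0, "ry": 0, "rz": 0, "fingers": 1}, {"tx": 0, "ty": 0, "tz": 0, "rx": 0, "ry": 0, "rz": 0, "fingers": 1}, {"tx": 0, "ty": 0, "tz": 0, "rx": 0, "ry": 0, "rz": 0, "fingers": 1}, {"tx": 0, "ty": 0, "tz": 0, "rx": 0, "ry": 0, "rz": 0, "fingers": 1}]}}

```text
t: 12.95
eef_pos: [554.8, 197.3, 123.2]
tool_rot: [0.864, -0.04, 0.497, 0.07]
wrist_force: [-18.8, -2.2, 23.5]
gripper_width: 0.106
```

```bash
python3 st.py
```

```text
12.95 uvh [563.16 106.1   35.09] F_C [-4.7  0.8 29.8] T_C [ 0.2   1.14 -0.02] w 9.8
[[0.003, -0.001, 1.0], [0.001, 1.0, 0.001], [-1.0, 0.001, 0.003]]
```

Request:
{"api": "carry_out", "payload": {"targets": [{"tx": -0.04, "ty": 0, "tz": 0, "rx": 0, "ry": 0, "rz": 0, "fingers": 1}, {"tx": 0, "ty": 0, "tz": 0, "rx": 0, "ry": 0, "rz": 0, "fingers": -0.2}, {"tx": 0, "ty": 0, "tz": 0, "rx": 0, "ry": 0, "rz": 0, "fingers": -0.2}, {"tx": 0, "ty": 0, "tz": 0, "rx": 0, "ry": 0, "rz": 0, "fingers": -0.2}, {"tx": 0, "ty": 0, "tz": 0, "rx": 0, "ry": 0, "rz": 0, "fingers": -0.2}]}}

```text
t: 13.45
eef_pos: [554.8, 197.4, 122.8]
tool_rot: [0.864, -0.04, 0.498, 0.07]
wrist_force: [-0.3, -0.4, 0.4]
gripper_width: 0.433
```

Request:
{"api": "carry_out", "payload": {"targets": [{"tx": -0.3, "ty": 0, "tz": 0, "rx": 0, "ry": 0, "rz": 0, "fingers": -0.2}, {"tx": -0.6, "ty": 0, "tz": 0, "rx": 0, "ry": 0, "rz": 0, "fingers": -0.2}, {"tx": -0.9, "ty": 0, "tz": 0, "rx": 0, "ry": 0, "rz": 0, "fingers": -0.2}, {"tx": -0.9, "ty": 0, "tz": 0, "rx": 0, "ry": 0, "rz": 0, "fingers": -0.2}, {"tx": -0.6, "ty": 0, "tz": 0, "rx": 0, "ry": 0, "rz": 0, "fingers": -0.2}]}}

```text
t: 13.95
eef_pos: [505.3, 189.4, 209.8]
tool_rot: [0.864, -0.04, 0.497, 0.071]
wrist_force: [0.4, 0.1, -0.4]
gripper_width: 0.596
```

```bash
python3 st.py
python3 - <<'E'
from h import *
bot.read_camera('wrist'); snap('wrist','w5.png',None,1.5)
E
python3 st.py
```

```text
13.95 uvh [563.07 106.15 135.17] F_C [ 0.2  0.1 -0.6] T_C [0.01 0.24 0.02] w 54.9
[[0.003, -0.001, 1.0], [0.002, 1.0, 0.001], [-1.0, 0.002, 0.003]]
14.05 uvh [564.23 106.39 135.51] F_C [-0.1  0.1  0.2] T_C [0.04 0.24 0.  ] w 55.2
[[0.005, -0.001, 1.0], [0.003, 1.0, 0.001], [-1.0, 0.003, 0.005]]
```

Request:
{"api": "carry_out", "payload": {"targets": [{"tx": 0, "ty": -1, "tz": 0, "rx": 0, "ry": 0, "rz": 0, "fingers": -0.2}, {"tx": 0, "ty": -1, "tz": 0, "rx": 0, "ry": 0, "rz": 0, "fingers": -0.2}, {"tx": 0, "ty": -1, "tz": 0, "rx": 0, "ry": 0, "rz": 0, "fingers": -0.2}, {"tx": 0, "ty": -1, "tz": 0, "rx": 0, "ry": 0, "rz": 0, "fingers": -0.2}, {"tx": 0, "ty": -1, "tz": 0, "rx": 0, "ry": 0, "rz": 0, "fingers": -0.2}]}}

```text
t: 14.55
eef_pos: [530.2, 39.8, 207.4]
tool_rot: [0.864, -0.04, 0.498, 0.07]
wrist_force: [0.0, 0.2, -0.7]
gripper_width: 0.598
```

```bash
python3 - <<'E'
from h import *
for _ in range(4): bot.read_camera('top')
snap('wrist','w6.png')
im=cv2.imread('pics/raw_w6.png')
c=proj('w6.png',[C@np.array([565,107,-218+20]),C@np.array([565,-162,-218+40])]); print(c)
o=[]
for x,y in c:
    x=int(np.clip(x-52,0,406)); y=int(np.clip(y-55,0,270)); print('crop',x,y)
    g=im[y:y+110,x:x+105].astype(float); g=255*(g/255)**0.5
    o.append(cv2.resize(g.astype(np.uint8),None,fx=3.8,fy=3.8,interpolation=cv2.INTER_CUBIC))
cv2.imwrite('pics/w6c.png',np.hstack(o))
E
python3 st.py
```

```text
[[422.92844513 193.98738623]
 [107.34607731 201.39516143]]
crop 370 138
crop 55 146
14.8 uvh [562.31 -44.13 132.91] F_C [ 0.5 -0.1 -0. ] T_C [ 0.02  0.23 -0.02] w 55.5
[[0.001, 0.0, 1.0], [0.001, 1.0, -0.0], [-1.0, 0.001, 0.001]]
```

View pics/w6c.png

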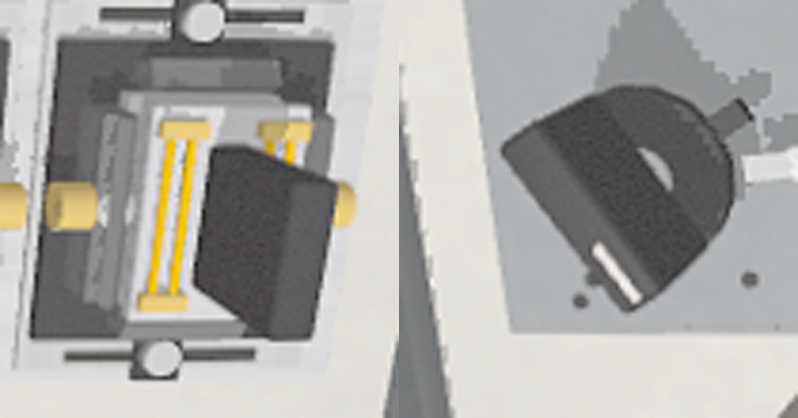

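Run:
```python
from h import *
f='w6.png'
A=lambda x,y:(370+x/3.8,138+y/3.8); B=lambda x,y:(55+(x-399)/3.8,146+y/3.8)
P=lambda uv,h:(C.T@onplane(f,uv,C[:,2],-218+h))[:2]
for h in (54,62,70,75):
  c=np.array([P(A(*u),h) for u in ((290,178),(338,185),(273,338),(312,338))]); print(h,c.round(1).tolist(),c.mean(0).round(1))
for h in (46,50,54):
  c=np.array([P(B(*u),h) for u in ((502,150),(540,120),(628,311),(668,288))]); print(h,c.round(1).tolist(),c.mean(0).round(1),np.linalg.norm(c[0]-c[1]).round(1),np.linalg.norm(c[0]-c[2]).round(1),np.degrees(np.arctan2(*(c[2]-c[0])[::-1])),np.degrees(np.arctan2(*(c[3]-c[1])[::-1])))
  l=[P(B(*u),h) for u in ((598,245),(635,302))]; print('line',l)
print('plate BL',P(B(512,332),0), 'gate',P(B(745,168),17),P(B(799,165),17))
```

```text
54 [[548.2, 106.8], [549.7, 117.4], [583.0, 108.5], [583.1, 117.2]] [566.  112.5]
62 [[546.2, 101.9], [547.7, 112.2], [579.9, 103.6], [580.0, 112.0]] [563.5 107.4]
70 [[544.3, 97.0], [545.6, 107.0], [576.8, 98.7], [576.9, 106.8]] [560.9 102.4]
75 [[543.0, 94.0], [544.4, 103.8], [574.9, 95.6], [575.0, 103.6]] [559.3  99.2]
46 [[550.0, -178.4], [543.6, -169.4], [585.7, -155.4], [580.5, -146.1]] [ 565.  -162.3] 11.0 42.5 32.790241163141694 32.37707578906228
line [array([ 570.83391189, -160.22307999]), array([ 583.68295819, -153.63209733])]
50 [[549.0, -176.4], [542.8, -167.5], [584.2, -153.7], [579.0, -144.5]] [ 563.7 -160.5] 10.9 41.9 32.79024116314173 32.37707578906226
line [array([ 569.51804315, -158.43331803]), array([ 582.16758366, -151.94467286])]
54 [[548.0, -174.3], [541.9, -165.6], [582.7, -152.0], [577.5, -142.9]] [ 562.5 -158.7] 10.7 41.2 32.790241163141786 32.3770757890623
line [array([ 568.20217441, -156.64355607]), array([ 580.65220913, -150.25724839])]
plate BL [ 609.4289121  -206.36932478] gate [ 561.72465691 -136.33474823] [ 561.05364225 -123.70438301]
```

```bash
cat >> h.py <<'E'
def knobR(deg): # bar angle
    t=np.deg2rad(deg+90); return tool(-C[:,2],C@np.array([np.cos(t),np.sin(t),0]))
E
python3 - <<'E'
from h import *
k=C@np.array([562.2,-162.2,-218+75]);plan(k,knobR(32.6),10)
print(bot.observe()['joints'])
E
```

```text
n 10 dist 131.5 rot/row [-0.652  0.001 -0.001]
1 t [ 0.19 -0.39 -0.  ]
2 t [ 0.19 -0.39 -0.02]
3 t [ 0.19 -0.39 -0.05]
4 t [ 0.19 -0.39 -0.07]
5 t [ 0.19 -0.38 -0.09]
6 t [ 0.19 -0.38 -0.11]
7 t [ 0.19 -0.37 -0.13]
8 t [ 0.19 -0.36 -0.15]
9 t [ 0.19 -0.35 -0.17]
10 t [ 0.19 -0.34 -0.19]
[ 0.0297582  -0.01377655  2.22824416  0.16631488  0.411837   -1.83674904]
```

Request:
{"api": "carry_out", "payload": {"targets": [{"tx": 0.19, "ty": -0.39, "tz": 0, "rx": -0.65, "ry": 0, "rz": 0, "fingers": -0.2}, {"tx": 0.19, "ty": -0.39, "tz": -0.02, "rx": -0.65, "ry": 0, "rz": 0, "fingers": -0.2}, {"tx": 0.19, "ty": -0.39, "tz": -0.05, "rx": -0.65, "ry": 0, "rz": 0, "fingers": -0.2}, {"tx": 0.19, "ty": -0.39, "tz": -0.07, "rx": -0.65, "ry": 0, "rz": 0, "fingers": -0.2}, {"tx": 0.19, "ty": -0.38, "tz": -0.09, "rx": -0.65, "ry": 0, "rz": 0, "fingers": -0.2}]}}

```text
t: 15.3
eef_pos: [553.4, -13.5, 182.9]
tool_rot: [0.849, -0.163, 0.483, 0.141]
wrist_force: [0.7, -0.8, -0.0]
gripper_width: 0.602
```

Request:
{"api": "carry_out", "payload": {"targets": [{"tx": 0.19, "ty": -0.38, "tz": -0.11, "rx": -0.65, "ry": 0, "rz": 0, "fingers": -0.2}, {"tx": 0.19, "ty": -0.37, "tz": -0.13, "rx": -0.65, "ry": 0, "rz": 0, "fingers": -0.2}, {"tx": 0.19, "ty": -0.36, "tz": -0.15, "rx": -0.65, "ry": 0, "rz": 0, "fingers": -0.2}, {"tx": 0.19, "ty": -0.35, "tz": -0.17, "rx": -0.65, "ry": 0, "rz": 0, "fingers": -0.2}, {"tx": 0.19, "ty": -0.34, "tz": -0.19, "rx": -0.65, "ry": 0, "rz": 0, "fingers": -0.2}]}}

```text
t: 15.8
eef_pos: [577.5, -67.8, 159.2]
tool_rot: [0.816, -0.281, 0.46, 0.207]
wrist_force: [0.7, -0.7, 0.2]
gripper_width: 0.602
```

```bash
python3 - <<'E'
from h import *
for _ in range(4): bot.read_camera('top')
snap('wrist','w7.png')
k=C@np.array([562.2,-162.2,-218+28]);plan(k,knobR(32.6),5)
c=proj('w7.png',[C@np.array([564,-161.2,-218+50])]); print(c)
im=cv2.imread('pics/raw_w7.png').astype(float); x,y=map(int,c[0]); x0=max(0,x-70);y0=max(0,y-70);print(x0,y0)
g=(255*(im[y0:y0+140,x0:x0+150]/255)**.5).astype(np.uint8)
cv2.imwrite('pics/w7c.png',cv2.resize(g,None,fx=4,fy=4,interpolation=cv2.INTER_CUBIC))
print(bot.observe()['joints'])
E
python3 st.py
```

```text
n 5 dist 49.1 rot/row [ 0.    -0.004 -0.002]
1 t [ 0.33 -0.01 -0.02]
2 t [ 0.33 -0.01 -0.02]
3 t [ 0.33 -0.01 -0.02]
4 t [ 0.33 -0.01 -0.02]
5 t [ 0.33 -0.01 -0.02]
[[246.91720923 225.57505068]]
176 155
[-0.23954801  0.16576361  2.16493523  0.55609042  0.37639726 -3.01546519]
16.05 uvh [ 563.99 -159.06   76.94] F_C [-1.   0.  -0.5] T_C [ 0.04  0.26 -0.04] w 55.3
[[-0.002, -0.539, 0.842], [-0.0, 0.842, 0.539], [-1.0, 0.001, -0.002]]
```

View pics/w7c.png

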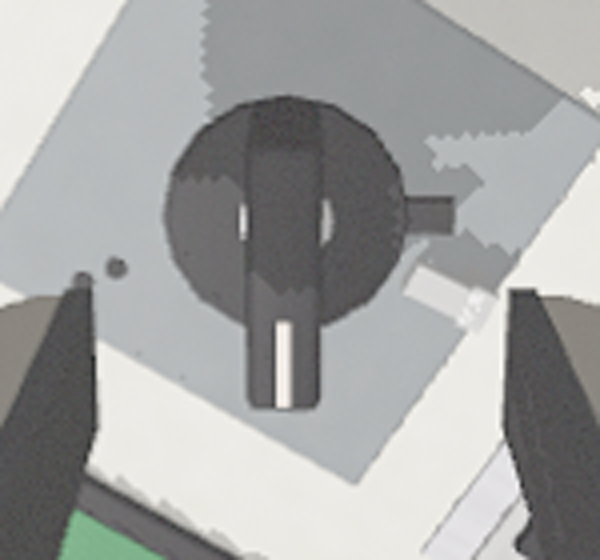

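Run:
```python
from h import *
f='w7.png'; B=lambda x,y:(176+x/4,155+y/4)
P=lambda uv,h:(C.T@onplane(f,uv,C[:,2],-218+h))[:2]
c=np.array([P(B(*u),50) for u in ((247,150),(321,150),(247,408),(321,408))]);print(c.round(1).tolist(),c.mean(0),np.linalg.norm(c[0]-c[1]),np.linalg.norm(c[0]-c[2]),np.degrees(np.arctan2(*(c[2]-c[0])[::-1])))
s=np.array([P(B(*u),18) for u in ((164,215),(407,215),(286,96))]);print('skirt',s.round(1).tolist(),s[:2].mean(0))
T=C.T@bot.observe()['eef_pos']+[0,0,218]
# finger inner edges at tip height
ft=[P(B(*u),T[2]) for u in ((92,290),(508,290))];print('tips',ft,np.mean(ft,0),T)
k=C@np.array([562.2,-162.2,-218+28])
```

```text
[[549.1, -177.2], [543.1, -167.8], [585.1, -154.7], [578.8, -144.8]] [ 564.03140101 -161.12154344] 11.111582234413852 42.44875212756359 31.93352307281554
skirt [[575.0, -179.6], [551.9, -143.4], [545.2, -173.0]] [ 563.47500024 -161.48987574]
tips [array([ 570.01885949, -187.45751929]), array([ 540.1086104 , -140.51175477])] [ 555.06373494 -163.98463703] [ 563.98545886 -159.05723072   76.94171279]
```

Run:
```python
from h import *
plan(C@np.array([562.9,-162.4,-218+28]),knobR(30.5),10)
```

```text
n 10 dist 49.1 rot/row [ 0.042 -0.002 -0.001]
1 t [ 0.16 -0.01 -0.01]
2 t [ 0.16 -0.01 -0.01]
3 t [ 0.16 -0.01 -0.01]
4 t [ 0.16 -0.01 -0.01]
5 t [ 0.16 -0.01 -0.01]
6 t [ 0.16 -0.01 -0.01]
7 t [ 0.16 -0.01 -0.01]
8 t [ 0.16 -0.01 -0.01]
9 t [ 0.16 -0.01 -0.01]
10 t [ 0.16 -0.01 -0.01]
```

Request:
{"api": "carry_out", "payload": {"targets": [{"tx": 0, "ty": -0.04, "tz": -0.04, "rx": 0.25, "ry": 0, "rz": 0, "fingers": -0.2}, {"tx": 0.2, "ty": -0.03, "tz": -0.03, "rx": 0.2, "ry": 0, "rz": 0, "fingers": -0.2}, {"tx": 0.3, "ty": 0, "tz": 0, "rx": 0, "ry": 0, "rz": 0, "fingers": -0.2}, {"tx": 0.3, "ty": 0, "tz": 0, "rx": 0, "ry": 0, "rz": 0, "fingers": -0.2}, {"tx": 0.2, "ty": 0, "tz": 0, "rx": 0, "ry": 0, "rz": 0, "fingers": -0.2}]}}

```text
t: 16.55
eef_pos: [593.2, -67.5, 134.7]
tool_rot: [0.821, -0.265, 0.466, 0.196]
wrist_force: [0.7, -0.4, -1.3]
gripper_width: 0.599
```

```bash
python3 - <<'E'
from h import *
bot.read_camera('top');bot.read_camera('top')
plan(C@np.array([562.9,-162.4,-218+28]),knobR(30.5),5); print(bot.observe()['joints'][5])
E
python3 st.py
```

```text
n 5 dist 19.5 rot/row [-0.011 -0.019 -0.   ]
1 t [ 0.13  0.   -0.01]
2 t [ 0.13  0.   -0.01]
3 t [ 0.13  0.   -0.02]
4 t [ 0.13  0.   -0.02]
5 t [ 0.13  0.   -0.02]
-3.016699928824771
16.65 uvh [ 564.99 -161.3    47.33] F_C [ 0.4  1.7 -1.3] T_C [ 0.06  0.26 -0.02] w 55.1
[[-0.007, -0.503, 0.864], [-0.004, 0.864, 0.503], [-1.0, 0.0, -0.008]]
```

Request:
{"api": "carry_out", "payload": {"targets": [{"tx": -0.3, "ty": 0, "tz": 0, "rx": 0, "ry": 0, "rz": 0, "fingers": -0.2}, {"tx": -0.5, "ty": 0, "tz": 0, "rx": 1, "ry": 0, "rz": 0, "fingers": -0.2}, {"tx": -0.2, "ty": 0, "tz": 0, "rx": 1, "ry": 0, "rz": 0, "fingers": -0.2}, {"tx": 0, "ty": 0, "tz": 0, "rx": 1, "ry": 0, "rz": 0, "fingers": -0.2}, {"tx": 0, "ty": 0, "tz": 0, "rx": 1, "ry": 0, "rz": 0, "fingers": -0.2}]}}

```text
t: 17.15
eef_pos: [578.2, -70.2, 163.2]
tool_rot: [0.855, -0.117, 0.493, 0.11]
wrist_force: [0.7, -0.5, -0.6]
gripper_width: 0.595
```

Request:
{"api": "carry_out", "payload": {"targets": [{"tx": 0, "ty": 0, "tz": 0, "rx": 1, "ry": 0, "rz": 0, "fingers": -0.2}, {"tx": 0, "ty": 0, "tz": 0, "rx": 1, "ry": 0, "rz": 0, "fingers": -0.2}, {"tx": 0, "ty": 0, "tz": 0, "rx": 1, "ry": 0, "rz": 0, "fingers": -0.2}, {"tx": 0, "ty": 0, "tz": 0, "rx": 1, "ry": 0, "rz": 0, "fingers": -0.2}, {"tx": 0, "ty": 0, "tz": 0, "rx": 1, "ry": 0, "rz": 0, "fingers": -0.2}]}}

```text
t: 17.65
eef_pos: [578.1, -70.1, 162.8]
tool_rot: [0.86, 0.071, 0.505, 0.001]
wrist_force: [-0.3, -0.4, 0.3]
gripper_width: 0.601
```

```bash
python3 st.py; python3 -c "
from h import *
print(bot.observe()['joints'])"
```

```text
17.65 uvh [ 565.89 -161.67   79.25] F_C [-0.2 -0.4  0.4] T_C [0.02 0.26 0.06] w 55.3
[[-0.005, 0.259, 0.966], [-0.005, 0.966, -0.259], [-1.0, -0.006, -0.004]]
[-0.23980758  0.16204915  2.15862845  0.52745348  0.38340359 -2.15622855]
```

Request:
{"api": "carry_out", "payload": {"targets": [{"tx": 0, "ty": 0, "tz": 0, "rx": 1, "ry": 0, "rz": 0, "fingers": -0.2}, {"tx": 0, "ty": 0, "tz": 0, "rx": 1, "ry": 0, "rz": 0, "fingers": -0.2}, {"tx": 0, "ty": 0, "tz": 0, "rx": 1, "ry": 0, "rz": 0, "fingers": -0.2}, {"tx": 0, "ty": 0, "tz": 0, "rx": 1, "ry": 0, "rz": 0, "fingers": -0.2}, {"tx": 0, "ty": 0, "tz": 0, "rx": 1, "ry": 0, "rz": 0, "fingers": -0.2}]}}

```text
t: 18.15
eef_pos: [578.1, -70.1, 162.8]
tool_rot: [0.824, 0.256, 0.493, -0.108]
wrist_force: [0.1, -0.6, 0.1]
gripper_width: 0.603
```

Request:
{"api": "carry_out", "payload": {"targets": [{"tx": 0, "ty": 0, "tz": 0, "rx": 1, "ry": 0, "rz": 0, "fingers": -0.2}, {"tx": 0, "ty": 0, "tz": 0, "rx": 1, "ry": 0, "rz": 0, "fingers": -0.2}, {"tx": 0, "ty": 0, "tz": 0, "rx": 1, "ry": 0, "rz": 0, "fingers": -0.2}, {"tx": 0, "ty": 0, "tz": 0, "rx": 1, "ry": 0, "rz": 0, "fingers": -0.2}, {"tx": 0, "ty": 0, "tz": 0, "rx": 1, "ry": 0, "rz": 0, "fingers": -0.2}]}}

```text
t: 18.65
eef_pos: [578.1, -70.1, 162.8]
tool_rot: [0.749, 0.428, 0.458, -0.212]
wrist_force: [0.6, -0.1, -0.7]
gripper_width: 0.6
```

Request:
{"api": "carry_out", "payload": {"targets": [{"tx": 0, "ty": 0, "tz": 0, "rx": 1, "ry": 0, "rz": 0, "fingers": -0.2}, {"tx": 0, "ty": 0, "tz": 0, "rx": 1, "ry": 0, "rz": 0, "fingers": -0.2}, {"tx": 0, "ty": 0, "tz": 0, "rx": 1, "ry": 0, "rz": 0, "fingers": -0.2}, {"tx": 0, "ty": 0, "tz": 0, "rx": 1, "ry": 0, "rz": 0, "fingers": -0.2}, {"tx": 0, "ty": 0, "tz": 0, "rx": 1, "ry": 0, "rz": 0, "fingers": -0.2}]}}

```text
t: 19.15
eef_pos: [578.1, -70.1, 162.8]
tool_rot: [0.639, 0.58, 0.401, -0.306]
wrist_force: [0.1, 0.0, -0.2]
gripper_width: 0.599
```

Request:
{"api": "carry_out", "payload": {"targets": [{"tx": 0, "ty": 0, "tz": 0, "rx": 1, "ry": 0, "rz": 0, "fingers": -0.2}, {"tx": 0, "ty": 0, "tz": 0, "rx": 1, "ry": 0, "rz": 0, "fingers": -0.2}, {"tx": 0, "ty": 0, "tz": 0, "rx": 1, "ry": 0, "rz": 0, "fingers": -0.2}, {"tx": 0, "ty": 0, "tz": 0, "rx": 1, "ry": 0, "rz": 0, "fingers": -0.2}, {"tx": 0, "ty": 0, "tz": 0, "rx": 1, "ry": 0, "rz": 0, "fingers": -0.2}]}}

```text
t: 19.65
eef_pos: [578.1, -70.1, 162.8]
tool_rot: [0.498, 0.705, 0.326, -0.386]
wrist_force: [0.2, -0.3, 0.3]
gripper_width: 0.597
```

Request:
{"api": "carry_out", "payload": {"targets": [{"tx": 0, "ty": 0, "tz": 0, "rx": 1, "ry": 0, "rz": 0, "fingers": -0.2}, {"tx": 0, "ty": 0, "tz": 0, "rx": 1, "ry": 0, "rz": 0, "fingers": -0.2}, {"tx": 0, "ty": 0, "tz": 0, "rx": 1, "ry": 0, "rz": 0, "fingers": -0.2}, {"tx": 0, "ty": 0, "tz": 0, "rx": 1, "ry": 0, "rz": 0, "fingers": -0.2}, {"tx": 0, "ty": 0, "tz": 0, "rx": 1, "ry": 0, "rz": 0, "fingers": -0.2}]}}

```text
t: 20.15
eef_pos: [578.1, -70.1, 162.8]
tool_rot: [0.334, 0.796, 0.234, -0.447]
wrist_force: [-0.9, 0.3, 0.3]
gripper_width: 0.601
```

```bash
python3 - <<'E'
from h import *
plan(C@np.array([562.9,-162.4,-218+55]),knobR(32.2-180),5); print(bot.observe()['joints'])
E
python3 st.py
```

```text
n 5 dist 24.4 rot/row [ 0.312  0.017 -0.003]
1 t [ 0.16 -0.01  0.02]
2 t [ 0.16 -0.01  0.02]
3 t [ 0.16 -0.01  0.02]
4 t [ 0.16 -0.01  0.02]
5 t [ 0.16 -0.01  0.02]
[-0.23978428  0.1620428   2.15866857  0.52745309  0.38339934  0.02542797]
20.15 uvh [ 565.87 -161.65   79.24] F_C [-0.5  0.4  0.7] T_C [-0.05  0.36 -0.03] w 55.3
[[-0.005, 0.643, -0.766], [-0.005, -0.766, -0.643], [-1.0, 0.001, 0.007]]
```

Request:
{"api": "carry_out", "payload": {"targets": [{"tx": 0.16, "ty": -0.01, "tz": 0.02, "rx": 0.31, "ry": 0.02, "rz": 0, "fingers": -0.2}, {"tx": 0.16, "ty": -0.01, "tz": 0.02, "rx": 0.31, "ry": 0.02, "rz": 0, "fingers": -0.2}, {"tx": 0.16, "ty": -0.01, "tz": 0.02, "rx": 0.31, "ry": 0.02, "rz": 0, "fingers": -0.2}, {"tx": 0.16, "ty": -0.01, "tz": 0.02, "rx": 0.31, "ry": 0.02, "rz": 0, "fingers": -0.2}, {"tx": 0.16, "ty": -0.01, "tz": 0.02, "rx": 0.31, "ry": 0.02, "rz": 0, "fingers": -0.2}]}}

```text
t: 20.65
eef_pos: [587.4, -69.1, 138.8]
tool_rot: [0.279, 0.818, 0.206, -0.459]
wrist_force: [0.1, 0.6, 1.1]
gripper_width: 0.599
```

```bash
python3 - <<'E'
from h import *
bot.read_camera('top');bot.read_camera('top')
plan(C@np.array([562.9,-162.4,-218+28]),knobR(32.2-180),5); print(bot.observe()['joints'])
E
python3 st.py
```

```text
n 5 dist 25.7 rot/row [ 0.007 -0.001  0.002]
1 t [ 0.17  0.01 -0.01]
2 t [ 0.17  0.01 -0.01]
3 t [ 0.17  0.01 -0.01]
4 t [ 0.17  0.01 -0.01]
5 t [ 0.17  0.01 -0.01]
[-0.23852696  0.21922638  2.16311004  0.63961478  0.33299867  0.04280772]
20.75 uvh [ 561.59 -162.04   53.62] F_C [ 0.8  0.2 -0.1] T_C [-0.04  0.36  0.03] w 55.2
[[-0.0, 0.535, -0.845], [0.001, -0.845, -0.535], [-1.0, -0.001, -0.0]]
```

Request:
{"api": "carry_out", "payload": {"targets": [{"tx": 0.17, "ty": 0.01, "tz": -0.01, "rx": 0.01, "ry": 0, "rz": 0, "fingers": -0.2}, {"tx": 0.17, "ty": 0.01, "tz": -0.01, "rx": 0.01, "ry": 0, "rz": 0, "fingers": -0.2}, {"tx": 0.17, "ty": 0.01, "tz": -0.01, "rx": 0.01, "ry": 0, "rz": 0, "fingers": -0.2}, {"tx": 0.17, "ty": 0.01, "tz": -0.01, "rx": 0.01, "ry": 0, "rz": 0, "fingers": -0.2}, {"tx": 0.17, "ty": 0.01, "tz": -0.01, "rx": 0.01, "ry": 0, "rz": 0, "fingers": -0.2}]}}

```text
t: 21.25
eef_pos: [602.1, -67.2, 118.0]
tool_rot: [0.278, 0.819, 0.205, -0.459]
wrist_force: [-0.6, -0.8, -0.2]
gripper_width: 0.597
```

```bash
python3 - <<'E'
from h import *
bot.read_camera('top');bot.read_camera('top')
plan(C@np.array([562.9,-162.4,-218+28]),knobR(32.2-180),1)
E
python3 st.py
```

```text
n 1 dist 1.2 rot/row [-0.001 -0.008  0.005]
1 t [ 0.01 -0.02  0.03]
21.35 uvh [ 564.07 -162.5    28.18] F_C [-0.3  0.1  1. ] T_C [-0.06  0.34 -0.03] w 55.2
[[0.0, 0.533, -0.846], [0.001, -0.846, -0.533], [-1.0, -0.0, -0.001]]
```

Close on the bar.

Request:
{"api": "carry_out", "payload": {"targets": [{"tx": 0.01, "ty": -0.02, "tz": 0.03, "rx": 0, "ry": 0, "rz": 0, "fingers": 0.3}, {"tx": 0, "ty": 0, "tz": 0, "rx": 0, "ry": 0, "rz": 0, "fingers": 1}, {"tx": 0, "ty": 0, "tz": 0, "rx": 0, "ry": 0, "rz": 0, "fingers": 1}, {"tx": 0, "ty": 0, "tz": 0, "rx": 0, "ry": 0, "rz": 0, "fingers": 1}, {"tx": 0, "ty": 0, "tz": 0, "rx": 0, "ry": 0, "rz": 0, "fingers": 1}]}}

```text
t: 21.85
eef_pos: [601.1, -67.4, 117.7]
tool_rot: [0.278, 0.819, 0.205, -0.459]
wrist_force: [-0.2, 0.4, -0.7]
gripper_width: 0.19
```

Request:
{"api": "carry_out", "payload": {"targets": [{"tx": 0, "ty": 0, "tz": 0, "rx": 0, "ry": 0, "rz": 0, "fingers": 1}, {"tx": 0, "ty": 0, "tz": 0, "rx": 0, "ry": 0, "rz": 0, "fingers": 1}, {"tx": 0, "ty": 0, "tz": 0, "rx": 0, "ry": 0, "rz": 0, "fingers": 1}, {"tx": 0, "ty": 0, "tz": 0, "rx": 0, "ry": 0, "rz": 0, "fingers": 1}, {"tx": 0, "ty": 0, "tz": 0, "rx": 0, "ry": 0, "rz": 0, "fingers": 1}]}}

```text
t: 22.35
eef_pos: [601.1, -67.4, 117.7]
tool_rot: [0.278, 0.819, 0.205, -0.459]
wrist_force: [-1.6, -0.4, 3.4]
gripper_width: 0.129
```

```bash
sed -i 's/^s=bot.observe();/s=bot.observe(); TR=rot(s["tool_rot"]); print("F_tool",(TR.T@s["wrist_force"]).round(1),"ang",np.degrees(np.arctan2(*(C.T@-TR[:,2])[[1,0]])).round(2));/' st.py; python3 st.py
```

```text
F_tool [-3.8  0.3 -0.2] ang 32.2
22.35 uvh [ 563.36 -162.61   28.63] F_C [ 0.3 -0.2  3.8] T_C [0.06 0.39 0.04] w 11.9
[[0.001, 0.533, -0.846], [0.0, -0.846, -0.533], [-1.0, 0.0, -0.001]]
```

Request:
{"api": "carry_out", "payload": {"targets": [{"tx": 0.05, "ty": 0, "tz": 0, "rx": 0, "ry": 0, "rz": 0, "fingers": 1}, {"tx": 0.05, "ty": 0, "tz": 0, "rx": 0, "ry": 0, "rz": 0, "fingers": 1}, {"tx": 0.05, "ty": 0, "tz": 0, "rx": 0, "ry": 0, "rz": 0, "fingers": 1}, {"tx": 0.05, "ty": 0, "tz": 0, "rx": 0, "ry": 0, "rz": 0, "fingers": 1}, {"tx": 0, "ty": 0, "tz": 0, "rx": 0, "ry": 0, "rz": 0, "fingers": 1}]}}

```text
t: 22.85
eef_pos: [604.1, -66.9, 112.4]
tool_rot: [0.278, 0.819, 0.205, -0.459]
wrist_force: [-5.2, -0.3, 6.8]
gripper_width: 0.127
```

```bash
python3 st.py
```

```text
F_tool [-8.5 -1.1  0.6] ang 32.2
22.85 uvh [ 563.32 -162.6    22.51] F_C [-1.1  0.5  8.5] T_C [0.15 0.5  0.01] w 11.7
[[0.001, 0.533, -0.846], [0.0, -0.846, -0.533], [-1.0, 0.0, -0.001]]
```

Request:
{"api": "carry_out", "payload": {"targets": [{"tx": 0.02, "ty": 0, "tz": 0, "rx": 0, "ry": 0, "rz": 0, "fingers": 1}, {"tx": 0.01, "ty": 0, "tz": 0, "rx": 0, "ry": 0, "rz": 0, "fingers": 1}, {"tx": 0, "ty": 0, "tz": 0, "rx": 0, "ry": 0, "rz": 0, "fingers": 1}, {"tx": 0, "ty": 0, "tz": 0, "rx": 0.3, "ry": 0, "rz": 0, "fingers": 1}, {"tx": 0, "ty": 0, "tz": 0, "rx": 0.3, "ry": 0, "rz": 0, "fingers": 1}]}}

```text
t: 23.35
eef_pos: [604.4, -66.7, 111.7]
tool_rot: [0.256, 0.826, 0.193, -0.464]
wrist_force: [-5.3, 0.3, 8.2]
gripper_width: 0.126
```

```bash
python3 st.py
```

```text
F_tool [-9.7 -1.2 -0.3] ang 29.14
23.35 uvh [ 563.32 -162.52   21.78] F_C [-0.4  1.2  9.7] T_C [0.27 0.54 0.03] w 11.6
[[0.001, 0.487, -0.873], [0.001, -0.873, -0.487], [-1.0, 0.0, -0.001]]
```

Request:
{"api": "carry_out", "payload": {"targets": [{"tx": 0, "ty": 0, "tz": 0, "rx": 0.5, "ry": 0, "rz": 0, "fingers": 1}, {"tx": 0, "ty": 0, "tz": 0, "rx": 0.5, "ry": 0, "rz": 0, "fingers": 1}, {"tx": 0, "ty": 0, "tz": 0, "rx": 0.5, "ry": 0, "rz": 0, "fingers": 1}, {"tx": 0, "ty": 0, "tz": 0, "rx": 0.5, "ry": 0, "rz": 0, "fingers": 1}, {"tx": 0, "ty": 0, "tz": 0, "rx": 0.5, "ry": 0, "rz": 0, "fingers": 1}]}}

```text
t: 23.85
eef_pos: [604.3, -66.5, 111.7]
tool_rot: [0.164, 0.849, 0.141, -0.483]
wrist_force: [-5.9, 1.1, 8.6]
gripper_width: 0.13
```

```bash
python3 st.py
```

```text
F_tool [-10.2  -2.1  -0. ] ang 16.6
23.85 uvh [ 563.2  -162.27   21.78] F_C [-0.6  2.  10.2] T_C [0.43 0.5  0.02] w 12.0
[[0.001, 0.286, -0.958], [0.001, -0.958, -0.286], [-1.0, -0.001, -0.001]]
```

Request:
{"api": "carry_out", "payload": {"targets": [{"tx": 0, "ty": 0, "tz": 0, "rx": 0.5, "ry": 0, "rz": 0, "fingers": 1}, {"tx": 0, "ty": 0, "tz": 0, "rx": 0.5, "ry": 0, "rz": 0, "fingers": 1}, {"tx": 0, "ty": 0, "tz": 0, "rx": 0.5, "ry": 0, "rz": 0, "fingers": 1}, {"tx": 0, "ty": 0, "tz": 0, "rx": 0.5, "ry": 0, "rz": 0, "fingers": 1}, {"tx": 0, "ty": 0, "tz": 0, "rx": 0.5, "ry": 0, "rz": 0, "fingers": 1}]}}

```text
t: 24.35
eef_pos: [604.1, -66.2, 111.6]
tool_rot: [0.071, 0.861, 0.088, -0.495]
wrist_force: [-6.4, 2.4, 9.3]
gripper_width: 0.129
```

```bash
python3 st.py
```

```text
F_tool [-11.   -3.4   0.3] ang 4.1
24.35 uvh [ 563.09 -161.94   21.77] F_C [-0.5  3.4 11. ] T_C [0.73 0.46 0.06] w 11.9
[[0.001, 0.072, -0.997], [0.002, -0.997, -0.072], [-1.0, -0.002, -0.001]]
```

Request:
{"api": "carry_out", "payload": {"targets": [{"tx": 0, "ty": -0.02, "tz": 0, "rx": 0.6, "ry": 0, "rz": 0, "fingers": 1}, {"tx": 0, "ty": -0.01, "tz": 0, "rx": 0.6, "ry": 0, "rz": 0, "fingers": 1}, {"tx": 0, "ty": 0, "tz": 0, "rx": 0.6, "ry": 0, "rz": 0, "fingers": 1}, {"tx": 0, "ty": 0, "tz": 0, "rx": 0.6, "ry": 0, "rz": 0, "fingers": 1}, {"tx": 0, "ty": 0, "tz": 0, "rx": 0.6, "ry": 0, "rz": 0, "fingers": 1}]}}

```text
t: 24.85
eef_pos: [604.1, -65.7, 111.6]
tool_rot: [-0.043, 0.863, 0.022, -0.502]
wrist_force: [-5.6, 0.8, 8.3]
gripper_width: 0.125
```

```bash
python3 st.py
```

```text
F_tool [-9.9 -1.6  0.8] ang -10.92
24.85 uvh [ 563.14 -161.46   21.78] F_C [-0.5  1.7 10. ] T_C [0.48 0.54 0.04] w 11.5
[[0.001, -0.189, -0.982], [0.001, -0.982, 0.189], [-1.0, -0.001, -0.001]]
```

Request:
{"api": "carry_out", "payload": {"targets": [{"tx": 0, "ty": -0.01, "tz": 0, "rx": 0.6, "ry": 0, "rz": 0, "fingers": 1}, {"tx": 0, "ty": 0, "tz": 0, "rx": 0.6, "ry": 0, "rz": 0, "fingers": 1}, {"tx": 0, "ty": 0, "tz": 0, "rx": 0.6, "ry": 0, "rz": 0, "fingers": 1}, {"tx": 0, "ty": 0, "tz": 0, "rx": 0.6, "ry": 0, "rz": 0, "fingers": 1}, {"tx": 0, "ty": 0, "tz": 0, "rx": 0.6, "ry": 0, "rz": 0, "fingers": 1}]}}

```text
t: 25.35
eef_pos: [604.1, -65.3, 111.7]
tool_rot: [-0.155, 0.85, -0.044, -0.501]
wrist_force: [-5.7, 2.1, 8.2]
gripper_width: 0.126
```

```bash
python3 st.py
```

```text
F_tool [-9.7 -2.5  1.7] ang -25.92
25.35 uvh [ 563.26 -161.05   21.79] F_C [-0.5  3.   9.7] T_C [0.51 0.45 0.07] w 11.6
[[0.001, -0.437, -0.899], [0.001, -0.899, 0.437], [-1.0, -0.001, -0.0]]
```

Request:
{"api": "carry_out", "payload": {"targets": [{"tx": 0, "ty": -0.02, "tz": -0.01, "rx": 0.25, "ry": 0, "rz": 0, "fingers": 1}, {"tx": 0, "ty": 0, "tz": 0, "rx": 0.25, "ry": 0, "rz": 0, "fingers": 1}, {"tx": 0, "ty": 0, "tz": 0, "rx": 0.25, "ry": 0, "rz": 0, "fingers": 1}, {"tx": 0, "ty": 0, "tz": 0, "rx": 0.25, "ry": 0, "rz": 0, "fingers": 1}, {"tx": 0, "ty": 0, "tz": 0, "rx": 0.1, "ry": 0, "rz": 0, "fingers": 1}]}}

```text
t: 25.85
eef_pos: [604.2, -65.1, 111.7]
tool_rot: [-0.195, 0.842, -0.067, -0.498]
wrist_force: [-7.1, -0.2, 6.8]
gripper_width: 0.131
```

```bash
python3 st.py
```

```text
F_tool [-9.5  0.6  2.7] ang -31.35
25.85 uvh [ 563.42 -160.84   21.73] F_C [-2.7  0.9  9.4] T_C [ 0.24  0.84 -0.  ] w 12.1
[[0.001, -0.52, -0.854], [0.001, -0.854, 0.52], [-1.0, -0.001, -0.0]]
```

Request:
{"api": "carry_out", "payload": {"targets": [{"tx": 0, "ty": 0, "tz": 0, "rx": 0.2, "ry": 0, "rz": 0, "fingers": 1}, {"tx": 0, "ty": 0, "tz": 0, "rx": 0.2, "ry": 0, "rz": 0, "fingers": 1}, {"tx": 0, "ty": 0, "tz": 0, "rx": 0.1, "ry": 0, "rz": 0, "fingers": 1}, {"tx": 0, "ty": 0, "tz": 0, "rx": 0, "ry": 0, "rz": 0, "fingers": 1}, {"tx": 0, "ty": 0, "tz": 0, "rx": 0, "ry": 0, "rz": 0, "fingers": 1}]}}

```text
t: 26.35
eef_pos: [604.2, -65.0, 111.7]
tool_rot: [-0.213, 0.838, -0.078, -0.497]
wrist_force: [-7.3, -0.0, 7.3]
gripper_width: 0.132
```

```bash
python3 st.py
```

```text
F_tool [-10.    0.5   2.8] ang -33.8
26.35 uvh [ 563.38 -160.79   21.72] F_C [-2.6  1.1 10. ] T_C [0.15 0.78 0.  ] w 12.1
[[0.001, -0.556, -0.831], [0.001, -0.831, 0.556], [-1.0, -0.001, -0.0]]
```

Request:
{"api": "carry_out", "payload": {"targets": [{"tx": 0, "ty": 0, "tz": 0, "rx": 0.2, "ry": 0, "rz": 0, "fingers": 1}, {"tx": 0, "ty": 0, "tz": 0, "rx": 0.2, "ry": 0, "rz": 0, "fingers": 1}, {"tx": 0, "ty": 0, "tz": 0, "rx": 0.1, "ry": 0, "rz": 0, "fingers": 1}, {"tx": 0, "ty": 0, "tz": 0, "rx": 0, "ry": 0, "rz": 0, "fingers": 1}, {"tx": 0, "ty": 0, "tz": 0, "rx": 0, "ry": 0, "rz": 0, "fingers": 1}]}}

```text
t: 26.85
eef_pos: [604.2, -65.0, 111.7]
tool_rot: [-0.231, 0.833, -0.089, -0.495]
wrist_force: [-6.9, 0.3, 7.6]
gripper_width: 0.125
```

```bash
python3 st.py
```

```text
F_tool [-10.    0.1   2.5] ang -36.24
26.85 uvh [ 563.43 -160.77   21.73] F_C [-2.1  1.4 10. ] T_C [0.16 0.74 0.42] w 11.5
[[0.001, -0.591, -0.807], [0.001, -0.807, 0.591], [-1.0, -0.001, -0.0]]
```

Request:
{"api": "carry_out", "payload": {"targets": [{"tx": 0, "ty": 0, "tz": 0, "rx": 0.08, "ry": 0, "rz": 0, "fingers": 1}, {"tx": 0, "ty": 0, "tz": 0, "rx": 0, "ry": 0, "rz": 0, "fingers": 1}, {"tx": -0.08, "ty": 0, "tz": 0, "rx": 0, "ry": 0, "rz": 0, "fingers": 1}, {"tx": -0.08, "ty": 0, "tz": 0, "rx": 0, "ry": 0, "rz": 0, "fingers": 1}, {"tx": -0.07, "ty": 0, "tz": 0, "rx": 0, "ry": 0, "rz": 0, "fingers": 1}]}}

```text
t: 27.35
eef_pos: [600.9, -65.6, 117.6]
tool_rot: [-0.234, 0.832, -0.09, -0.495]
wrist_force: [-2.2, 0.1, 3.0]
gripper_width: 0.129
```

Request:
{"api": "carry_out", "payload": {"targets": [{"tx": 0, "ty": 0, "tz": 0, "rx": -0.05, "ry": 0, "rz": 0, "fingers": 1}, {"tx": 0, "ty": 0, "tz": 0, "rx": 0, "ry": 0, "rz": 0, "fingers": -0.2}, {"tx": 0, "ty": 0, "tz": 0, "rx": 0, "ry": 0, "rz": 0, "fingers": -0.2}, {"tx": 0, "ty": 0, "tz": 0, "rx": 0, "ry": 0, "rz": 0, "fingers": -0.2}, {"tx": 0, "ty": 0, "tz": 0, "rx": 0, "ry": 0, "rz": 0, "fingers": -0.2}]}}

```text
t: 27.85
eef_pos: [601.4, -65.8, 117.8]
tool_rot: [-0.232, 0.833, -0.09, -0.495]
wrist_force: [0.7, -1.0, -0.2]
gripper_width: 0.448
```

```bash
python3 st.py
```

```text
F_tool [ 0.4  0.7 -0.9] ang -36.47
27.85 uvh [ 563.95 -161.08   28.43] F_C [ 0.3 -1.1 -0.4] T_C [ 0.04  0.37 -0.06] w 41.2
[[0.001, -0.594, -0.804], [0.0, -0.804, 0.594], [-1.0, -0.001, -0.001]]
```

Request:
{"api": "carry_out", "payload": {"targets": [{"tx": -0.3, "ty": 0, "tz": 0, "rx": 0, "ry": 0, "rz": 0, "fingers": -0.2}, {"tx": -0.7, "ty": 0, "tz": 0, "rx": 0, "ry": 0, "rz": 0, "fingers": -0.2}, {"tx": -1, "ty": 0, "tz": 0, "rx": 0, "ry": 0, "rz": 0, "fingers": -0.2}, {"tx": -1, "ty": 0, "tz": 0, "rx": 0, "ry": 0, "rz": 0, "fingers": -0.2}, {"tx": -0.8, "ty": 0, "tz": 0, "rx": 0, "ry": 0, "rz": 0, "fingers": -0.2}]}}

```text
t: 28.35
eef_pos: [544.3, -75.1, 217.8]
tool_rot: [-0.232, 0.833, -0.09, -0.494]
wrist_force: [-0.4, 0.4, -0.4]
gripper_width: 0.598
```

Run:
```python
from h import *
for _ in range(4): bot.read_camera('top')
snap('wrist','w8.png'); snap('scene','s8.png'); print(bot.observe()['t'])
im=cv2.imread('pics/raw_w8.png').astype(float); s=cv2.imread('pics/raw_s8.png')
c=proj('w8.png',[C@np.array([564,-161,-218+50]),C@np.array([565,107,-218+62])]);print(c, proj('s8.png',[C@np.array([565,107,-218+30])]))
x0,y0=np.clip((c[0]-[60,60]).astype(int),0,[392,264]);print(x0,y0)
g=(255*(im/255)**.5).astype(np.uint8)
a=cv2.resize(g[y0:y0+120,x0:x0+120],None,fx=3.3,fy=3.3,interpolation=cv2.INTER_CUBIC)
b=cv2.resize(s[150:250,225:325],(396,396),interpolation=cv2.INTER_CUBIC)
o=np.hstack([a,b]);w=cv2.resize(g,(264,198)); w2=cv2.resize(s,(264,198)); r=np.hstack([w,w2,np.zeros((198,264,3),np.uint8)])
cv2.imwrite('pics/f8.png',np.vstack([o,r]))
```

```text
28.65
[[250.42063991 196.4831319 ]
 [ 22.90499024 360.48865871]] [[292.33386071 162.08709346]]
190 136
```

View pics/f8.png

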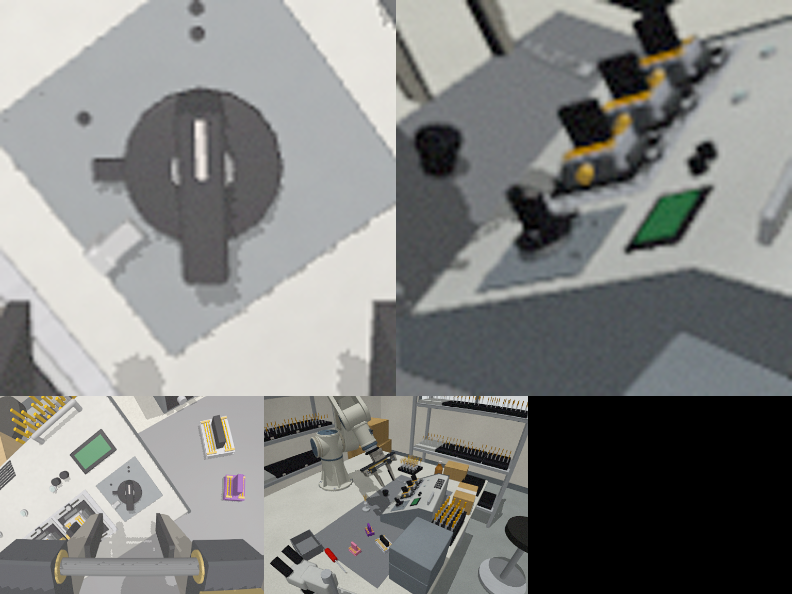

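```bash
python3 -c "
from h import *
s=bot.observe();print(s['t'],s['wrist_force']);print(bot.close_job())"
```

```text
28.65 [-0.07070145 -0.17463987  0.10631645]
the job is handed in; nothing more can be done
None
```

The carrier is in the empty clip and the test supply is switched on. I handed the job in at 28.65 s; no verdict was reported, so success rests on the checks below.

**Carrier:** I gripped it by the fin and pressed it into the leftmost clip. The wrist force showed the spring balls drawing it in (about 10 N of pull). It then stopped hard on the floor of the clip, reaching about 30 N at the last press. Afterwards the fin top measured at the height of a seated carrier, level with the two neighbouring carriers.

**Switch:** I pushed the knob in at about 10 N and turned it clockwise about 1.2 rad, with no resistance at the gate. The end stop answered with 0.42 N m, so I let the knob come back out and opened the fingers. The last picture shows the lug past the gate and the bar pointing at the two dots on the switch plate.

**Things that did not go as planned:**
- My first grasp of the knob brought the last joint to −3.017 rad, just inside its −3.02 limit. I backed off and used the half-turn grasp instead.
- The wrist camera read about 1–2 mm off the tool. I corrected this by measuring the carrier and clip in the same picture.
- I could not read the ball and switch joints directly. That the carrier clicked home and the knob sprang back out is inferred from forces, tool heights and pictures.

In the last pictures the long carrier, the pink and purple look-alikes, the screwdriver, the bin and the loupe appear unmoved. I only glanced at those and did not measure them. The robot was touching nothing at the end, with wrist force near zero.

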